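# Dock the class tablet in its charging tray

### The job

Slide the teal tablet across the desk, without picking it up, over the raised lip of the black charging tray and on against the sprung connector until its trailing edge drops behind the lip and it lies flat in the pocket. Then slide the orange-knobbed lock fully home over its edge. Do it gently, forcing neither the tablet nor the tray, and leave everything else on the desk where it is.

Things in the scene. Friction and masses are not known exactly. Their poses are not given: they have to be found in the camera images.
- tablet: Tablet in a teal bumper case, black screen up, about 300 g. 110 along its x, 165 along its y, 10 thick; square vertical edges. Origin at the centre of its underside; x points to the nose edge with the brass contacts (goes in first), z up. It starts flat on the desk in front of the tray's mouth, its middle up to 15 mm aside of the tray centre line and turned up to 0.2 rad from the tray's x. Too wide to grip.
- tablet_tail (a point): Middle of the tablet's trailing edge, the one to push on: 55 behind the origin, 5 above the underside. Friction on the fingers can hold this edge up as it clears the lip: draw it down behind the lip before letting go, or the connector pushes the tablet out again; a light press on the screen near it then settles it flat.
- tray: Black charging tray fixed to the desk (sizes in mm). Origin on the desk surface under the pocket's nominal centre; x is the docking direction (mouth at -x, connector at +x), z up. Side rails 12 high, inner faces at y = -84 and 84, from x = -72 on; in front of that they flare out to about y = 93 at x = -105. Pocket floor 3 above the desk.
- lock (a joint): Lock slide on the tray's +y rail: 0 open (starts within 0.002), 0.014 m fully home (hard stop). It moves along the tray's -y, stays where left, friction about 2.5 N. Its grey tongue, 24 wide, 14.5 to 18.5 above the desk, then reaches 10 mm over the tablet's edge, 1.5 mm above a tablet lying flat; it strikes one that does not.
- lock_knob (a point): Top centre of the lock's orange knob, 36.5 above the desk: 12 x 12, standing 18 above the grey tongue, at tray x = -30 and, when open, y = +105. The tongue's outer end is 9 outside the knob's outer (+y) face.
- pocket_lip (a point): Nominal middle of the lip's flat top: tray x = -58.5 (5 wide, from -61 to -56), 8 above the desk; in front a ramp from the desk at x = -83, behind it vertical, 5 deep. Lip and connector sit on one grey insert, clamped in slots up to 10 forward or back of these figures: this point and the tray's pose do not show by how much, so feel for it.
- pocket_end (a point): Nominal middle of the sprung connector's face (tray x = 51.5, 50 wide, 3.5 to 13.5 above the desk); it shares the insert's unknown shift. It takes 2.3 N to start, 0.9 N more per mm; pressed in 3.9, the nose meets solid end walls. The tablet's edge clears the lip once it is pressed in 2.5; docked, it presses the tablet back against the lip with 4 to 5 N.
- stylus: Bystander: white stylus, 135 x 9 x 9, lying crosswise beyond the connector end of the tray (mm). Origin at the centre of its underside.
- pointer: Bystander: black hand-held laser pointer, 150 x 28 x 26 (mm). Origin at the centre of its underside.
- loom: Bystander: rubber-band loom with rows of clear pegs on a blue base, 220 x 55 x 35 (mm). Origin at the centre of its underside.
- mug: Bystander: blue mug, 92 high, 80 wide (mm). Origin at the centre of its underside.
- pencil_tin: Bystander: pink hard pencil tin, 205 x 75 x 34 (mm). Origin at the centre of its underside.
- tape_dispenser: Bystander: black desk tape dispenser, 150 x 55 x 62 (mm). Origin at the centre of its underside.
- stapler: Bystander: lime and black stapler, 130 x 34 x 46 (mm). Origin at the centre of its underside.
- calculator: Bystander: grey desk calculator, 150 x 85 x 15 (mm). Origin at the centre of its underside.

How it is judged:
By the outcome, as a careful person would: the job done as asked, in the order asked, and still so for the second after the job is handed in, with the robot touching nothing.
It also fails if it takes over 72 s, if anything falls off the work surface, if the arm or the gripper's body presses on something with over 40 N, if the wrist force passes 120 N, or if a joint passes its speed limit or range.

### The arm

A 6-joint arm with a two-finger parallel gripper is mounted at the origin on the work surface. World frame = base frame: x ahead of the robot, y to its left, z up, the work surface at z = 0. Lengths are in m, angles in rad, forces in N, time in s.
With the tool pointing down it reaches from about 0.3 to 0.775 m from the base axis. Payload 14.6 kg.
Tool frame: the origin (TCP) lies midway between the tips of the shut fingers; the grasp point (between the pads) lies 19 mm behind it (manip.hold_point_z is the distance from the TCP to the grasp point, in m); z points along the fingers, y is the line along which they close (so a half turn about z gives the same grasp; the last joint's range is limited). The gripper opens to 94 mm and grips with 3 to 60 N. Pads are 16 mm wide; open, the fingers measure 119 mm over their backs; the gripper's body (75 mm by 177 mm) begins 78 mm behind the grasp point.
Start: joints at [1.185, 0.3, 1.521, -0, 1.321, -0.067], TCP at [0.172, 0.522, 0.183] pointing down, gripper open.
Joint ranges: [-3.03, 3.03], [-0.79, 2.21], [0.23, 2.52], [-1.04, 4.18], [0, 3.07], [-2.55, 2.55]. Speed limits (rad/s): [2.22, 2.22, 2.57, 3.14, 3.14, 3.14].

### API

Orientations are given as a unit quaternion [x, y, z, w].
In Python, from cell import manip gives the robot as it stands. The module is installed in compiled form; this text tells all that it offers.
- The arm moves only by the tool carry_out, never from a script. Its argument "increments" is a list of rows, each an object with "slide": the shift along the tool's x, y, z normalised to -1 to 1, where 1 is 3 cm, a list of three; "roll": the turn about the tool's z normalised to -1 to 1, where 1 is 0.08 rad; "claw": the closure, from 0 (fully open) to 1 (shut). A call has 1 to 20 rows; each row shifts and turns the commanded pose from where the row before left it, along the tool's axes as they then stand; what a row does not reach is not made up. A row lasts 1/8 s, in which the tool goes at most 62.5 mm and 10.7 degrees, less where a joint would pass 70% of its speed; a pose out of reach is approached as far as the arm can. A call with a number of a shift or a turn outside -1 to 1 is refused whole. A call with a gripper value outside its range is refused whole. The fingers move at their own pace and stop on an object; "squeeze" is the grip in N (left out, the last holds). Time passes only in rows, so rows that do not move let the fingers close. It gives the time, the measured TCP pose, the force, the opening and the grip force at its end, in the units of the state.
- manip.get_obs(): the state, without advancing time (a new reading comes with each control period).
- manip.camera(name): name is "scene" or "top" or "wrist"; returns a dict with "pixels" (420x560x3 uint8, red, green, blue), "z_map" (420x560 float32, m along the optical axis (not along the pixel's ray), 0 where there is no reading), "K" (3x3 intrinsics, pixels), "k1" (the pictures are not rectified: a ray, as slopes to the right and down, at radius r is drawn at 1 + k1 r^2 times it, then the intrinsics apply), "pose" (4x4, takes a point from camera to world coordinates). Camera axes: x right, y up, looking along -z (the intrinsics and any distortion apply to the point x, -y, -z); pixel columns grow to the right and rows downward; lengths in m; the calibration is good to about 2 mm. A picture is of the moment at which its call begins.
- manip.close_job(): hands the job in; it is judged then, once.
Trained networks look in the newest picture that a camera, given by its name, has taken for a name from the list of things; names that differ only in an ending like _2 or _b are one class to them, and where a whole thing is asked for, a point or a joint stands for the part that bears it (a point fixed in the world has none). Each returns a list of dicts, best first, with "score" (0 to 1); they miss things now and then, are a little off and sometimes report something else, mostly with a low value. They report only what shows in the picture. A call takes as long as a camera call.
- manip.look_for(camera, query): "uv" ([column, row] in pixels, amid what is visible of it).
- manip.trace(camera, query): "region" (420x560 bool, what is visible of it) and "uv" ([column, row] in pixels, amid what is visible of it).
The state is a dict: "t": time; "joints": joint angles; "joint_velocities": joint speeds; "joint_efforts": joint torques, N m; "tcp_pos": TCP position; "tcp_rot": TCP orientation; "contact_force": force on the tool from outside, world axes, zero at the start; "torque": the same for the moment, N m; "width": opening from 0.0 (shut) to 1.0 (fully open); "finger_force": force on a finger pad.
Only numpy, scipy, OpenCV 4.12 (cv2) and the standard library are available. Lean on these libraries where they do the work, as an engineer would, in place of code of your own. Each camera call takes 0.05 s, during which the arm holds its last target. There are 200 camera calls.

## Working session

There is one attempt and no reset: what is moved stays moved. The work goes in short steps, Python scripts to look and compute and a tool call to move; the robot and the scene stay as the last step left them, time stands still between calls to the robot, and variables do not carry over. Pictures are saved under pics/ and viewed, at most 12 in all, crops included, and the job is handed in when it is done.

Besides the shell and the picture viewer there is one more tool, called after "Request:" as a command line: name --argument value ..., lists and objects as JSON in quotes. carry_out: Moves the arm, as the interface text tells. Its arguments: {"type":"object","properties":{"increments":{"type":"array","items":{"type":"object","properties":{"slide":{"type":"array","items":{"type":"number"}},"roll":{"type":"number"},"claw":{"type":"number"}}}},"squeeze":{"type":"number"}},"required":["increments"]}

```bash
mkdir -p pics; cat > h.py <<'E'
import numpy as np, cv2
from cell import manip
def cam(n,save=None):
    c=manip.camera(n)
    if save: cv2.imwrite('pics/'+save,cv2.cvtColor(c['pixels'],cv2.COLOR_RGB2BGR))
    return c
def ray(c,uv):
    K=c['K']; d=np.array([(uv[0]-K[0,2])/K[0,0],(uv[1]-K[1,2])/K[1,1]]); s=d.copy()
    for _ in range(20): s=d/(1+c['k1']*(s@s))
    P=np.array(c['pose']); return P[:3,3],P[:3,:3]@np.array([s[0],-s[1],-1.])
def onz(c,uv,z):
    o,d=ray(c,uv); return o+d*(z-o[2])/d[2]
def dep(c,uv):
    o,d=ray(c,uv); return o+d*c['z_map'][int(round(uv[1])),int(round(uv[0]))]
def tri(a,u,b,v):
    o1,d1=ray(a,u);o2,d2=ray(b,v); A=np.array([d1,-d2]).T
    t=np.linalg.lstsq(A,o2-o1,rcond=None)[0]; p,q=o1+d1*t[0],o2+d2*t[1]
    return (p+q)/2,np.linalg.norm(p-q)
def proj(c,p):
    P=np.array(c['pose']); q=P[:3,:3].T@(np.array(p)-P[:3,3]); s=np.array([q[0],-q[1]])/-q[2]
    s=s*(1+c['k1']*(s@s)); K=c['K']; return np.array([K[0,0]*s[0]+K[0,2],K[1,1]*s[1]+K[1,2]])
E
python3 - <<'E'
from h import *
o=manip.get_obs();print(o['tcp_pos'],o['tcp_rot'],o['contact_force'],manip.hold_point_z)
C={}
for n in('top','scene'):
    C[n]=c=cam(n,n+'0.png')
    for q in('tablet','tray','lock_knob','tablet_tail','pocket_lip','pocket_end','lock'):
        r=manip.look_for(n,q)[:2]
        print(n,q,[(np.round(x['uv'],1),round(x['score'],2),np.round(dep(c,x['uv']),3)) for x in r])
    if n=='top':
        for q in ('tablet','tray'):
            r=manip.trace(n,q)[0]; ct=max(cv2.findContours(r['region'].astype('uint8'),0,1)[0],key=cv2.contourArea)
            b=cv2.boxPoints(cv2.minAreaRect(ct)); print(q,[np.round(onz(c,u,.01),4) for u in b])
    print(c['pose'])
E
```

```text
[0.17226159 0.52200408 0.18215711] [ 1.58727805e-01  9.87322184e-01 -6.06403982e-04 -1.44344886e-04] [ 0.38868992 -1.18508066  0.1297882 ] 0.0188
top tablet [(array([322.2, 228.3]), 0.93, array([ 0.54 , -0.146,  0.01 ])), (array([122.2, 250.8]), 0.29, array([0.469, 0.445, 0.046]))]
top tray [(array([235.3, 227.9]), 0.89, array([0.542, 0.122, 0.005]))]
top lock_knob []
top tablet_tail [(array([326.8, 226.8]), 0.75, array([ 0.545, -0.16 ,  0.009])), (array([205.3, 229.5]), 0.18, array([0.537, 0.214, 0.   ]))]
top pocket_lip [(array([233.7, 229.9]), 0.59, array([0.534, 0.125, 0.018])), (array([118.8, 198.2]), 0.25, array([0.634, 0.481, 0.002]))]
top pocket_end [(array([236., 224.]), 0.87, array([0.554, 0.12 , 0.004]))]
top lock [(array([263.6, 259.6]), 0.5, array([0.443, 0.034, 0.038]))]
tablet [array([ 0.4642, -0.0743,  0.01  ]), array([ 0.634 , -0.1047,  0.01  ]), array([ 0.6149, -0.2193,  0.01  ]), array([ 0.4457, -0.1861,  0.01  ])]
tray [array([0.4353, 0.1919, 0.01  ]), array([0.667 , 0.1717, 0.01  ]), array([ 0.6411, -0.0572,  0.01  ]), array([ 0.4099, -0.0293,  0.01  ])]
[[-0.001
[... 313 characters left out ...]
95, array([0.557, 0.141, 0.018]))]
scene lock_knob [(array([180.1, 196.9]), 0.65, array([ 0.753, -0.234,  0.025])), (array([328.2, 210.7]), 0.61, array([0.449, 0.026, 0.018]))]
scene tablet_tail [(array([262.8, 194.8]), 0.85, array([ 0.549, -0.142,  0.009]))]
scene pocket_lip [(array([320.2, 245.1]), 0.67, array([0.541, 0.118, 0.011]))]
scene pocket_end [(array([318.5, 250.1]), 0.86, array([0.559, 0.135, 0.016])), (array([264.3, 196.8]), 0.17, array([ 0.551, -0.129,  0.01 ]))]
scene lock []
[[-0.84748218 -0.32178244  0.42217296  1.03754818]
 [ 0.53074818 -0.50023763  0.68415546  0.75094381]
 [-0.00896241  0.80387709  0.59472792  0.7062988 ]
 [ 0.          0.          0.          1.        ]]
```

```bash
python3 -c "
import cv2
a=cv2.imread('pics/top0.png');cv2.imwrite('pics/t1.png',cv2.resize(a[150:320,90:390],None,fx=2.6,fy=2.6,interpolation=2))"
```

```text
(no output)
```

View pics/t1.png

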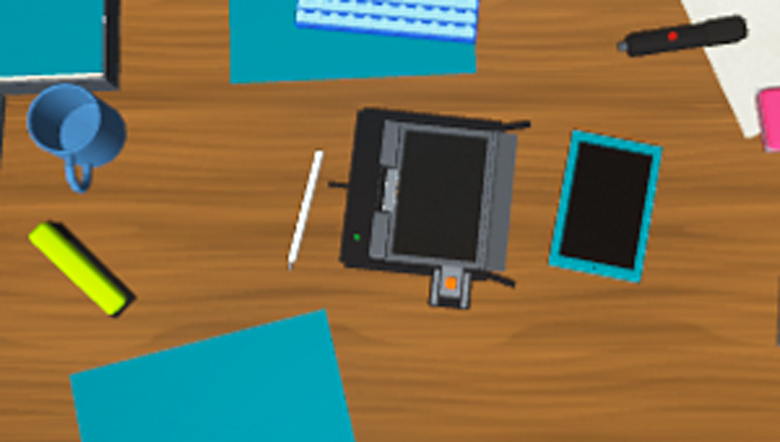

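View pics/scene0.png

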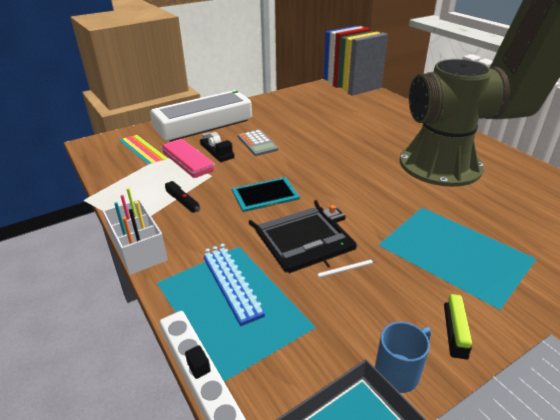

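The top view shows the tray, with its mouth to the right, at about crop (430,190) and the knob at (451,283). The tablet is at (605,205) and the stylus beyond the connector at (305,208). The scene view agrees. I'll square the tool to the tray and go above for a close look.

Request:
carry_out --increments '[{"slide": [0,0,-0.3],"roll": 1},{"slide": [0,0,-0.3],"roll": 1},{"slide": [0,0,-0.3],"roll": 1},{"slide": [0,0,-0.3],"roll": 1},{"slide": [0,0,-0.3],"roll": 1},{"slide": [0,0,-0.3],"roll": 1},{"slide": [0,0,-0.3],"roll": 1},{"slide": [0,0,-0.3],"roll": 1},{"slide": [0,0,-0.3],"roll": 1},{"slide": [0,0,-0.3],"roll": 1},{"slide": [0,0,-0.3],"roll": 1},{"slide": [0,0,-0.3],"roll": 1},{"slide": [0,0,-0.3],"roll": 1},{"slide": [0,0,-0.3],"roll": 1},{"slide": [0,0,0],"roll": 1},{"slide": [0,0,0],"roll": 1},{"slide": [0,0,0],"roll": 0.9}]'

```text
invalid input at $.increments[0]: expected keys slide, roll, claw
```

Request:
carry_out --increments '[{"slide": [-1,0.75,0]},{"slide": [-1,0.75,0]},{"slide": [-1,0.75,0]},{"slide": [-1,0.75,0]},{"slide": [-1,0.75,0]},{"slide": [-1,0.75,0]},{"slide": [-1,0.75,0]},{"slide": [-1,0.75,0]},{"slide": [-1,0.75,0]},{"slide": [-1,0.75,0]},{"slide": [-1,0.75,0]},{"slide": [-1,0.75,0]},{"slide": [-1,0.75,0]},{"slide": [-1,0.75,0]},{"slide": [0,0,0]},{"slide": [0,0,0]}]'

```text
invalid input at $.increments[0]: expected keys slide, roll, claw
```

```bash
python3 - <<'E'
from h import *
o=manip.get_obs();print(o['t'],o['tcp_pos'],o['tcp_rot'],o['contact_force'],np.round(o['joints'],2))
c=cam('wrist','w0.png');print(np.round(c['pose'],3))
for q in('tablet','tray','lock_knob','pocket_lip','pocket_end'):
    r=manip.look_for('wrist',q)[:2]
    print(q,[(np.round(x['uv'],1),round(x['score'],2),np.round(dep(c,x['uv']),3)) for x in r])
np.savez('w0.npz',**c)
E
```

```text
0.9 [0.17237472 0.52227581 0.18272292] [ 1.58716492e-01  9.87324199e-01 -1.86957836e-05 -9.82986063e-06] [-0.12661697 -0.59267712  0.65250456] [ 1.19  0.3   1.52  0.    1.32 -0.07]
[[ 0.313 -0.918 -0.245  0.102]
 [ 0.95   0.302  0.081  0.547]
 [ 0.    -0.258  0.966  0.385]
 [ 0.     0.     0.     1.   ]]
tablet []
tray []
lock_knob []
pocket_lip []
pocket_end []
```

View pics/w0.png

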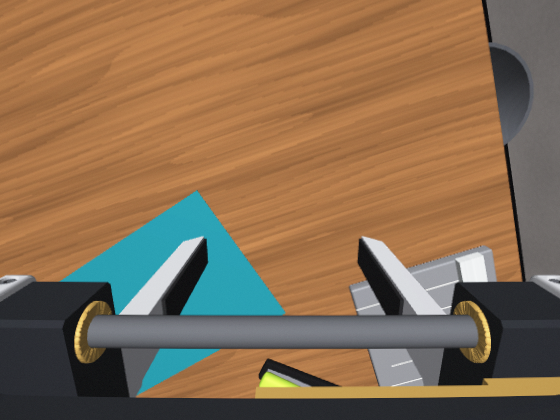

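The wrist view shows empty desk, with the fingers at the bottom (tips at about (200,240) and (365,240)); up in the image is tool +x. The moves were refused because all keys are needed, so I'll send them again.

Request:
carry_out --increments '[{"slide": [0,0,-0.3],"roll": 1,"claw": 0},{"slide": [0,0,-0.3],"roll": 1,"claw": 0},{"slide": [0,0,-0.3],"roll": 1,"claw": 0},{"slide": [0,0,-0.3],"roll": 1,"claw": 0},{"slide": [0,0,-0.3],"roll": 1,"claw": 0},{"slide": [0,0,-0.3],"roll": 1,"claw": 0},{"slide": [0,0,-0.3],"roll": 1,"claw": 0},{"slide": [0,0,-0.3],"roll": 1,"claw": 0},{"slide": [0,0,-0.3],"roll": 1,"claw": 0},{"slide": [0,0,-0.3],"roll": 1,"claw": 0},{"slide": [0,0,-0.3],"roll": 1,"claw": 0},{"slide": [0,0,0],"roll": 1,"claw": 0},{"slide": [0,0,0],"roll": 1,"claw": 0},{"slide": [0,0,0],"roll": 1,"claw": 0},{"slide": [0,0,0],"roll": 1,"claw": 0},{"slide": [0,0,0],"roll": 1,"claw": 0},{"slide": [0,0,0],"roll": 0.9,"claw": 0}]'

```text
t: 3.32
tcp_pos: [0.1724, 0.5223, 0.2817]
tcp_rot: [0.742, 0.67, -0.0, 0.0]
contact_force: [0.1, -0.5, -0.3]
width: 1.001
finger_force: 0.0
```

Request:
carry_out --increments '[{"slide": [-1,0.75,0],"roll": 0,"claw": 0},{"slide": [-1,0.75,0],"roll": 0,"claw": 0},{"slide": [-1,0.75,0],"roll": 0,"claw": 0},{"slide": [-1,0.75,0],"roll": 0,"claw": 0},{"slide": [-1,0.75,0],"roll": 0,"claw": 0},{"slide": [-1,0.75,0],"roll": 0,"claw": 0},{"slide": [-1,0.75,0],"roll": 0,"claw": 0},{"slide": [-1,0.75,0],"roll": 0,"claw": 0},{"slide": [-1,0.75,0],"roll": 0,"claw": 0},{"slide": [-1,0.75,0],"roll": 0,"claw": 0},{"slide": [-1,0.75,0],"roll": 0,"claw": 0},{"slide": [-1,0.75,0],"roll": 0,"claw": 0},{"slide": [-1,0.75,0],"roll": 0,"claw": 0},{"slide": [-1,0.75,0],"roll": 0,"claw": 0},{"slide": [-1,0.75,0],"roll": 0,"claw": 0},{"slide": [-1,0.75,0],"roll": 0,"claw": 0},{"slide": [-1,0.75,0],"roll": 0,"claw": 0},{"slide": [-1,0.75,0],"roll": 0,"claw": 0},{"slide": [0,0,0],"roll": 0,"claw": 0},{"slide": [0,0,0],"roll": 0,"claw": 0}]'

```text
t: 5.82
tcp_pos: [0.5212, -0.0551, 0.2817]
tcp_rot: [0.742, 0.671, -0.0, -0.0]
contact_force: [-0.2, 0.1, -0.5]
width: 0.997
finger_force: 0.0
```

```bash
python3 - <<'E'
from h import *
o=manip.get_obs();print(o['t'],o['tcp_pos'],o['tcp_rot'],o['contact_force'],np.round(o['joints'],2))
c=cam('wrist','w1.png');print(np.round(c['pose'],3))
for q in('tablet','tray','lock_knob','pocket_lip','pocket_end'):
    r=manip.look_for('wrist',q)[:2]
    print(q,[(np.round(x['uv'],1),round(x['score'],2),np.round(dep(c,x['uv']),3)) for x in r])
np.savez('w1.npz',**c)
E
```

```text
5.825 [ 0.52121839 -0.05510312  0.2816865 ] [ 7.41589767e-01  6.70853632e-01 -1.11395753e-05 -1.47517119e-04] [-0.22173542  0.1346848  -0.52044392] [-0.18  0.18  1.44  0.    1.52 -0.08]
[[ 0.995  0.096  0.026  0.53 ]
 [-0.099  0.961  0.257  0.02 ]
 [-0.    -0.258  0.966  0.484]
 [ 0.     0.     0.     1.   ]]
tablet [(array([297.9, 231.7]), 0.67, array([ 0.538, -0.147,  0.01 ]))]
tray [(array([287.4,  45.3]), 0.87, array([0.547, 0.127, 0.015]))]
lock_knob [(array([237.6, 371.9]), 0.43, array([ 0.404, -0.407,  0.014]))]
pocket_lip [(array([283.8,  47. ]), 0.77, array([0.542, 0.125, 0.016]))]
pocket_end [(array([298.8, 228.8]), 0.67, array([ 0.54 , -0.142,  0.013])), (array([286.9,  46.6]), 0.64, array([0.546, 0.125, 0.017]))]
```

View pics/w1.png

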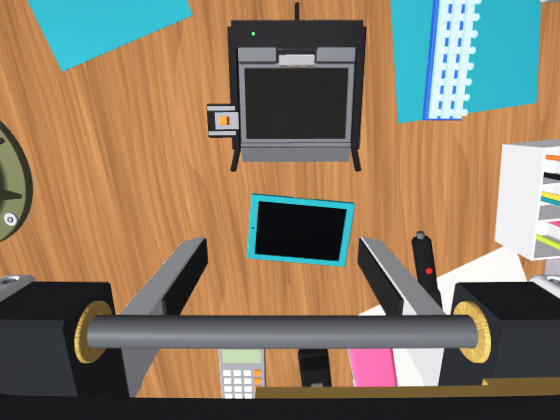

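The wrist view shows the whole workspace. The tray's pocket is at about (298,105), its ramp at (296,155) and the knob at (223,120). The tablet is at (300,230), turned slightly clockwise. Next I'll measure from this picture, its depth and the top view.

```bash
cat > meas.py <<'E'
from h import *
def cloud(c):
    v,u=np.mgrid[0:420,0:560]; K=c['K']; d=np.stack([(u-K[0,2])/K[0,0],(v-K[1,2])/K[1,1]],-1); s=d.copy()
    for _ in range(20): s=d/(1+c['k1']*(s**2).sum(-1,keepdims=True))
    z=c['z_map'][...,None]; p=np.concatenate([s*z*[1,-1],-z],-1)
    P=np.array(c['pose']); return p@P[:3,:3].T+P[:3,3]
def teal(c,box=None):
    h=cv2.cvtColor(c['pixels'],cv2.COLOR_RGB2HSV)
    return ((h[...,0]>80)&(h[...,0]<100)&(h[...,1]>120)&(h[...,2]>60))
def tablet(c,name,z=.01):
    r=[x for x in manip.trace(name,'tablet')][0]['region'].astype('uint8')
    ct=max(cv2.findContours(r,0,1)[0],key=cv2.contourArea)[:,0]
    w=np.array([onz(c,u,z)[:2] for u in ct])*1000
    (cx,cy),(a,b),th=cv2.minAreaRect(w.astype('float32')); 
    bx=cv2.boxPoints(((cx,cy),(a,b),th)); e=[bx[1]-bx[0],bx[2]-bx[1]]; e=min(e,key=np.linalg.norm); e=e*np.sign(e[1])
    return np.array([cx,cy])/1000,(round(a,1),round(b,1)),np.arctan2(e[1],e[0])
E
python3 - <<'E'
from meas import *
c=cam('wrist'); print('tablet wrist',tablet(c,'wrist'))
t=cam('top'); print('tablet top',tablet(t,'top'))
P=cloud(c)
h=cv2.cvtColor(c['pixels'],cv2.COLOR_RGB2HSV); ht=cv2.cvtColor(t['pixels'],cv2.COLOR_RGB2HSV)
def knob(h,r):
    m=(h[...,0]>5)&(h[...,0]<20)&(h[...,1]>200)&(h[...,2]>170); m2=np.zeros_like(m);m2[r]=m[r]; y,x=np.nonzero(m2); return np.array([x.mean(),y.mean()]),len(x)
k,n=knob(h,np.s_[100:140,205:245]);k2,n2=knob(ht,np.s_[245:275,250:280])
print('knob',k,n,k2,n2,tri(c,k,t,k2),onz(c,k,.0365),onz(t,k2,.0365),dep(c,k))
# side rails: dark tall
sub=P[15:175,200:400].reshape(-1,3)
m=(sub[:,2]>.009)&(sub[:,2]<.016)&(sub[:,0]>.4)&(sub[:,0]<.68)
# x section along tray
r=cv2.minAreaRect((sub[(sub[:,2]>.010)&(sub[:,2]<.03)&(sub[:,0]>.455)][:,:2]*1000).astype('float32'));print(r)
for v in range(15,180,5): 
    p=P[v,283]; q=P[v,310]; print(v,np.round(p*1000,1),np.round(q*1000,1),c['pixels'][v,283])
E
```

```text
tablet wrist (array([ 0.5412666 , -0.14617595]), (113.2, 168.3), np.float32(1.3661686))
tablet top (array([ 0.53823535, -0.14661319]), (40.1, 56.5), np.float32(1.5466068))
 ** On entry to DLASCL parameter number  4 had an illegal value
 ** On entry to DLASCL parameter number  4 had an illegal value
 ** On entry to DLASCL parameter number  4 had an illegal value
 ** On entry to DLASCL parameter number  4 had an illegal value
 ** On entry to DLASCL parameter number  5 had an illegal value
 ** On entry to DLASCL parameter number  4 had an illegal value<stdin>:7: RuntimeWarning: Mean of empty slice.
  ret = ret.dtype.type(ret / rcount)
Traceback (most recent call last):
  File "h.py", line 17, in tri
    t=np.linalg.lstsq(A,o2-o1,rcond=None)[0]; p,q=o1+d1*t[0],o2+d2*t[1]
      ~~~~~~~~~~~~~~~^^^^^^^^^^^^^^^^^^^^
numpy.linalg.LinAlgError: SVD did not converge in Linear Least Squares
```

```bash
python3 - <<'E' 2>&1 | grep -v DLASC
from meas import *
c=cam('wrist'); t=cam('top'); P=cloud(c)
im=cv2.cvtColor(cv2.imread('pics/top0.png'),4)
def knob(px,r):
    h=cv2.cvtColor(px,cv2.COLOR_RGB2HSV); m=(h[...,0]>5)&(h[...,0]<22)&(h[...,1]>185)&(h[...,2]>140); m2=np.zeros_like(m);m2[r]=m[r]; y,x=np.nonzero(m2); return np.array([x.mean(),y.mean()]),len(x)
k,n=knob(c['pixels'],np.s_[108:132,212:236]);k2,n2=knob(im,np.s_[254:264,258:269])
print('knob',k,n,k2,n2,tri(c,k,t,k2),onz(c,k,.0365),onz(t,k2,.0365),dep(c,k))
sub=P[15:175,200:400].reshape(-1,3)
r=cv2.minAreaRect((sub[(sub[:,2]>.0095)&(sub[:,2]<.03)&(sub[:,0]>.45)&(sub[:,1]>.04)][:,:2]*1000).astype('float32'));print(r,np.round(cv2.boxPoints(r),1))
for v in range(15,176,4): 
    p=P[v,283]; q=P[v,315]; print(v,np.round(p*1000,1),np.round(q*1000,1),c['pixels'][v,283])
for v in (70,130): print([(u,*np.round(P[v,u]*1000,0)) for u in list(range(222,250,2))+list(range(344,376,2))])
E
```

```text
knob [224.75 121.75] 12 [262.84615385 258.53846154] 13 (array([0.44708124, 0.03523174, 0.01766822]), np.float64(0.0021791829470144903)) [0.4503395  0.03357853 0.0365    ] [0.44605171 0.03608653 0.0365    ] [0.45062919 0.03352937 0.03813496]
((553.2047119140625, 102.1241455078125), (126.01007843017578, 205.40318298339844), 89.44670104980469) [[449.9  40.1]
 [655.3  38.1]
 [656.5 164.1]
 [451.1 166.1]]
15 [545.6 169.5   0.8] [590.1 165.1   0.9] [195 136  84]
19 [545.2 165.   -1. ] [588.  155.9  15.2] [154 110  75]
23 [544.2 155.2  15.5] [587.6 150.9  15.5] [47 47 50]
27 [543.7 150.1  15.9] [587.  145.7  16.7] [49 48 52]
31 [543.2 144.9  17.2] [586.7 140.7  16.8] [48 48 51]
35 [542.7 140.1  16.4] [586.3 135.8  16.8] [49 47 51]
39 [542.3 135.5  15. ] [585.9 130.7  17. ] [49 49 52]
43 [541.8 130.6  14.6] [585.6 125.8  16.5] [49 49 53]
47 [541.2 124.9  17.2] [585.3 120.9  15.9] [48 49 52]
51 [541.  122.7   3.7] [586.4 118.5   2.8] [49 48 52]
55 [540.3 115.4  14.1] [586.  113.1   3.3] [197 199 205]
59 [539.8 110.3  14.2] [585.5 107.7   4.1] [198 199 205]
63 [539.2 105.   14.4] [585.2 102.5 
[... 4642 characters left out ...]
np.float64(4.0), np.float64(9.0)), (354, np.float64(635.0), np.float64(4.0), np.float64(12.0)), (356, np.float64(638.0), np.float64(3.0), np.float64(12.0)), (358, np.float64(641.0), np.float64(3.0), np.float64(11.0)), (360, np.float64(644.0), np.float64(3.0), np.float64(13.0)), (362, np.float64(650.0), np.float64(2.0), np.float64(1.0)), (364, np.float64(653.0), np.float64(2.0), np.float64(-1.0)), (366, np.float64(656.0), np.float64(2.0), np.float64(-0.0)), (368, np.float64(659.0), np.float64(1.0), np.float64(0.0)), (370, np.float64(662.0), np.float64(1.0), np.float64(0.0)), (372, np.float64(665.0), np.float64(1.0), np.float64(1.0)), (374, np.float64(668.0), np.float64(0.0), np.float64(1.0))]
```

Measured (mm): the tray's origin is at about (553,54) with heading about 1.475. The tablet is at (541,-146) with heading 1.366, so its tail is nearly on the centre line. The lip's back edge is at about y=-6.5, an insert shift of about -4. I'll go behind the tail, aligned with it, with the fingers open as a two-point pusher.

Request:
carry_out --increments '[{"slide": [-0.9,0.12,0],"roll": 0,"claw": 0},{"slide": [-0.9,0.12,0],"roll": 0,"claw": 0},{"slide": [-0.9,0.12,0],"roll": 0,"claw": 0},{"slide": [-0.9,0.12,0],"roll": 0,"claw": 0},{"slide": [-0.9,0.12,0],"roll": 0,"claw": 0},{"slide": [-1,0.1,0],"roll": 0,"claw": 0},{"slide": [0,0,1],"roll": 0.65,"claw": 0},{"slide": [0,0,1],"roll": 0.66,"claw": 0},{"slide": [0,0,1],"roll": 0,"claw": 0},{"slide": [0,0,1],"roll": 0,"claw": 0},{"slide": [0,0,1],"roll": 0,"claw": 0},{"slide": [0,0,1],"roll": 0,"claw": 0},{"slide": [0,0,1],"roll": 0,"claw": 0},{"slide": [0,0,1],"roll": 0,"claw": 0},{"slide": [0,0,0.5],"roll": 0,"claw": 0},{"slide": [0,0,0],"roll": 0,"claw": 0}]'

```text
t: 8.43
tcp_pos: [0.5256, -0.2216, 0.0263]
tcp_rot: [0.776, 0.631, -0.0, -0.001]
contact_force: [0.7, 0.4, -0.2]
width: 1.0
finger_force: 0.0
```

```bash
python3 - <<'E'
from meas import *
o=manip.get_obs();print(o['t'],o['tcp_pos'],o['tcp_rot'],o['contact_force'])
c=cam('wrist','w2.png'); print(tablet(c,'wrist'))
E
```

```text
8.425 [ 0.52564781 -0.22160888  0.02630649] [ 7.75697027e-01  6.31105171e-01 -2.46331331e-04 -5.70129120e-04] [ 0.73695945  0.41199582 -0.21290727]
(array([ 0.54028485, -0.14680753]), (110.2, 165.3), np.float32(1.3722184))
```

View pics/w2.png

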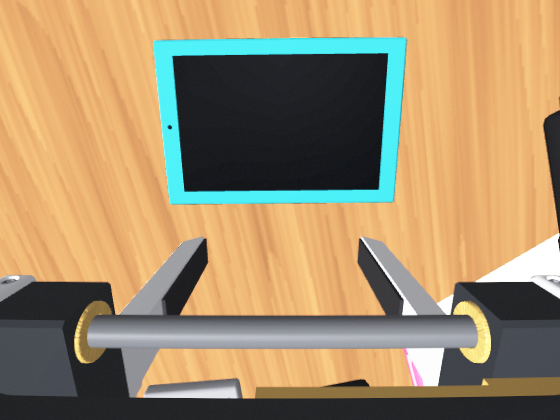

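The tablet lies square ahead of the fingers, with its tail edge at row 203 and the finger tips at row 240. Next I lower, make contact, then push while turning it back to the tray's heading.

Request:
carry_out --increments '[{"slide": [0,0,0.35],"roll": 0,"claw": 0},{"slide": [0,0,0.35],"roll": 0,"claw": 0},{"slide": [0.15,0,0],"roll": 0,"claw": 0},{"slide": [0.15,0,0],"roll": 0,"claw": 0},{"slide": [0.15,0,0],"roll": 0,"claw": 0},{"slide": [0.15,0,0],"roll": 0,"claw": 0},{"slide": [0.17,-0.015,0],"roll": -0.17,"claw": 0},{"slide": [0.17,-0.015,0],"roll": -0.17,"claw": 0},{"slide": [0.17,-0.01,0],"roll": -0.17,"claw": 0},{"slide": [0.17,-0.01,0],"roll": -0.17,"claw": 0},{"slide": [0.17,-0.01,0],"roll": -0.17,"claw": 0},{"slide": [0.17,0,0],"roll": -0.17,"claw": 0},{"slide": [0.17,0,0],"roll": -0.17,"claw": 0},{"slide": [0.17,0,0],"roll": -0.17,"claw": 0},{"slide": [0,0,0],"roll": 0,"claw": 0}]'

```text
t: 10.4
tcp_pos: [0.5342, -0.1632, 0.0058]
tcp_rot: [0.74, 0.673, -0.0, -0.0]
contact_force: [-0.4, -0.2, -0.3]
width: 1.005
finger_force: 0.0
```

```bash
cat > st.py <<'E'
from meas import *
O=np.array([553,54.]);X=np.array([.095,.9955]);Y=np.array([-.9955,.095])
o=manip.get_obs();q=o['tcp_rot'];p=(o['tcp_pos'][:2]*1000-O)
print('t',o['t'],'tcp',np.round(np.array(o['tcp_pos'])*1000,1),'tray',np.round([p@X,p@Y],1),'head',round(np.pi/2+2*np.arctan2(q[1],q[0])-np.pi/2,4),'F',np.round(o['contact_force'],1))
c=cam('wrist'); cen,sz,th=tablet(c,'wrist'); d=cen*1000-O; tl=d-55*np.array([np.cos(th),np.sin(th)])
print('tablet tray',np.round([d@X,d@Y],1),sz,'rel yaw',round(float(th)-1.4757,3),'tail',np.round([tl@X,tl@Y],1))
E
python3 st.py; python3 - <<'E'
from meas import *
c=cam('wrist'); P=cloud(c)  # tray rails direction
for v in range(8,120,12):
    r=P[v]*1000; m=np.nonzero((r[:,2]>9)&(r[:,2]<16)&(r[:,1]>-40))[0]
    if len(m): print(v,m[[0,-1]],np.round(r[m[0]],0),np.round(r[m[-1]],0))
E
```

```text
t 10.4 tcp [ 534.2 -163.2    5.8] tray [-218.    -1.9] head 1.4755 F [-0.4 -0.2 -0.3]
8 [110 442] [451. -14.  12.] [638. -32.  13.]
20 [109 444] [449. -20.  12.] [640. -38.  12.]
32 [108 124] [448. -26.  13.] [455. -26.  10.]
44 [107 123] [445. -32.  12.] [454. -32.  10.]
56 [109 121] [445. -39.  12.] [451. -39.  10.]Traceback (most recent call last):
  File "st.py", line 5, in <module>
    c=cam('wrist'); cen,sz,th=tablet(c,'wrist'); d=cen*1000-O; tl=d-55*np.array([np.cos(th),np.sin(th)])
                              ~~~~~~^^^^^^^^^^^
  File "meas.py", line 11, in tablet
    r=[x for x in manip.trace(name,'tablet')][0]['region'].astype('uint8')
      ~~~~~~~~~~~~~~~~~~~~~~~~~~~~~~~~~~~~~~~^^^
IndexError: list index out of range
```

```bash
python3 - <<'E'
s=open('meas.py').read()
a=s.index("    r=[x for"); b=s.index("    ct=max")
s=s[:a]+"""    n,L,S,Ce=cv2.connectedComponentsWithStats(teal(c).astype('uint8'))
    k=[i for i in range(1,n) if S[i,4]>300 and S[i,0]>60 and S[i,0]+S[i,2]<500 and S[i,1]+S[i,3]<400]; k=max(k,key=lambda i:S[i,2]*S[i,3])
    r=(L==k).astype('uint8')
"""+s[b:]
open('meas.py','w').write(s)
E
python3 st.py; python3 -c "
from h import *
cam('wrist','w3.png')"
```

```text
t 10.55 tcp [ 534.1 -163.6    5.7] tray [-218.4   -1.9] head 1.4746 F [ 1.3 -0.2 -0.4]
tablet tray [-193.2   -7.6] (94.0, 163.4) rel yaw -0.097 tail [-247.9   -2.3]
```

View pics/w3.png

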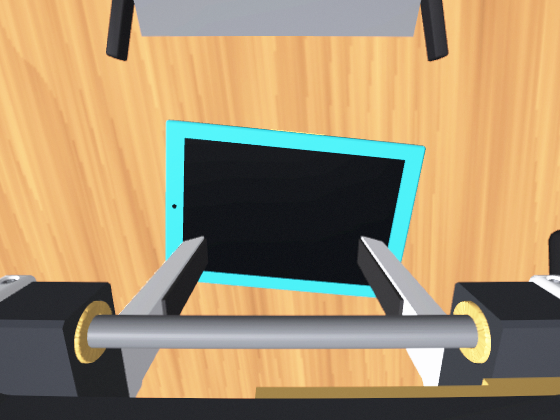

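The tablet has not moved. The open fingers now sit over it: finger tips at row 240, tablet at rows 120-295. So the open finger tips must be higher than the TCP. I'll check with the depth.

```bash
python3 - <<'E'
from meas import *
c=cam('wrist'); P=cloud(c)*1000
for u,v in [(200,238),(202,242),(205,246),(207,262),(195,245),(190,250),(362,240),(365,246),(361,262),(180,265)]: print(u,v,np.round(P[v,u],1))
o=manip.get_obs();print(o['width'],o['tcp_pos'],o['contact_force'],o['torque'])
E
```

```text
200 238 [ 486.3 -148.8   32.2]
202 242 [ 488.  -150.4   35.2]
205 246 [ 488.8 -153.9   33.1]
207 262 [ 487.6 -165.5   30.7]
195 245 [ 486.5 -148.7   44. ]
190 250 [ 485.7 -148.7   51.2]
362 240 [ 583.9 -159.3   32.5]
365 246 [ 583.2 -159.3   42.1]
361 262 [ 581.6 -171.2   37.9]
180 265 [ 486.2 -148.8   69.9]
0.9970961241298171 [ 0.53412303 -0.16365593  0.00573751] [-0.97129688  1.40787248  0.5921728 ] [-0.03100168  0.07729419  0.03265045]
```

Open, the tips stand about 25 mm above the TCP (they swing up as they open). So I back out, line up again and go about 25 mm lower, feeling for the desk.

Request:
carry_out --increments '[{"slide": [-0.5,-0.03,0],"roll": 0,"claw": 0},{"slide": [-0.5,-0.03,0],"roll": 0,"claw": 0},{"slide": [-0.5,-0.03,0],"roll": 0.67,"claw": 0},{"slide": [-0.57,-0.03,0],"roll": 0.67,"claw": 0},{"slide": [0,0,0.3],"roll": 0,"claw": 0},{"slide": [0,0,0.3],"roll": 0,"claw": 0},{"slide": [0,0,0.1],"roll": 0,"claw": 0},{"slide": [0,0,0],"roll": 0,"claw": 0}]'

```text
t: 11.7
tcp_pos: [0.5237, -0.2244, -0.0156]
tcp_rot: [0.775, 0.632, -0.0, -0.0]
contact_force: [-0.0, -1.2, 0.0]
width: 1.004
finger_force: 0.0
```

```bash
python3 st.py;  python3 - <<'E'
from meas import *
c=cam('wrist'); P=cloud(c)*1000
for u,v in [(200,238),(207,262),(362,240),(361,262)]: print(u,v,np.round(P[v,u],1))
E
```

```text
t 11.7 tcp [ 523.7 -224.4  -15.6] tray [-279.9    2.7] head 1.3683 F [-0.  -1.2  0. ]
tablet tray [-201.2   -6.6] (108.8, 163.5) rel yaw -0.1 tail [-255.9   -1.2]
200 238 [ 477.9 -204.5   11.5]
207 262 [ 477.2 -221.3    9.6]
362 240 [ 574.  -226.1    9.8]
361 262 [ 570.1 -236.8   17.1]
```

Request:
carry_out --increments '[{"slide": [0,0,0.1],"roll": 0,"claw": 0},{"slide": [0,0,0],"roll": 0,"claw": 0}]'

```text
t: 12.05
tcp_pos: [0.5236, -0.2247, -0.0184]
tcp_rot: [0.775, 0.632, -0.0, -0.0]
contact_force: [0.4, 0.8, -0.5]
width: 1.001
finger_force: 0.0
```

Request:
carry_out --increments '[{"slide": [0,0,0.06],"roll": 0,"claw": 0},{"slide": [0,0,0],"roll": 0,"claw": 0}]'

```text
t: 12.3
tcp_pos: [0.5236, -0.2248, -0.0202]
tcp_rot: [0.775, 0.632, -0.0, -0.0]
contact_force: [0.1, 0.3, -0.0]
width: 1.0
finger_force: 0.0
```

Request:
carry_out --increments '[{"slide": [0,0,0.04],"roll": 0,"claw": 0},{"slide": [0,0,0],"roll": 0,"claw": 0}]'

```text
t: 12.55
tcp_pos: [0.5237, -0.2248, -0.0214]
tcp_rot: [0.775, 0.632, -0.0, -0.0]
contact_force: [-0.4, 0.1, -0.6]
width: 1.0
finger_force: 0.0
```

Request:
carry_out --increments '[{"slide": [0.13,0,0],"roll": 0,"claw": 0},{"slide": [0.13,0,0],"roll": 0,"claw": 0},{"slide": [0.13,0,0],"roll": 0,"claw": 0},{"slide": [0.15,0,0],"roll": 0,"claw": 0},{"slide": [0.16,-0.015,0],"roll": -0.17,"claw": 0},{"slide": [0.16,-0.015,0],"roll": -0.17,"claw": 0},{"slide": [0.16,-0.01,0],"roll": -0.17,"claw": 0},{"slide": [0.16,-0.01,0],"roll": -0.17,"claw": 0},{"slide": [0.16,-0.01,0],"roll": -0.17,"claw": 0},{"slide": [0.16,0,0],"roll": -0.17,"claw": 0},{"slide": [0.16,0,0],"roll": -0.17,"claw": 0},{"slide": [0.16,0,0],"roll": -0.17,"claw": 0}]'

```text
t: 14.05
tcp_pos: [0.5312, -0.1704, -0.0212]
tcp_rot: [0.739, 0.673, 0.0, 0.0]
contact_force: [0.1, -2.5, 0.1]
width: 0.998
finger_force: 1.0
```

```bash
python3 st.py
```

```text
t 14.05 tcp [ 531.2 -170.4  -21.2] tray [-225.5    0.3] head 1.4773 F [ 0.1 -2.5  0.1]
tablet tray [-160.2   -0.8] (109.1, 163.5) rel yaw 0.002 tail [-215.2   -0.9]
```

Request:
carry_out --increments '[{"slide": [0.17,-0.005,0],"roll": 0,"claw": 0},{"slide": [0.17,-0.005,0],"roll": 0,"claw": 0},{"slide": [0.17,-0.005,0],"roll": 0,"claw": 0},{"slide": [0.17,-0.005,0],"roll": 0,"claw": 0},{"slide": [0.17,0,0],"roll": 0,"claw": 0},{"slide": [0.17,0,0],"roll": 0,"claw": 0},{"slide": [0.17,0,0],"roll": 0,"claw": 0},{"slide": [0.17,0,0],"roll": 0,"claw": 0}]'

```text
t: 15.1
tcp_pos: [0.5344, -0.1296, -0.0213]
tcp_rot: [0.74, 0.673, -0.0, -0.0]
contact_force: [-0.4, -1.2, 0.3]
width: 0.999
finger_force: 1.1
```

```bash
python3 st.py;  python3 - <<'E'
from meas import *
c=cam('wrist'); P=cloud(c)*1000
O=np.array([553,54.]);X=np.array([.095,.9955]);Y=np.array([-.9955,.095])
for v in range(6,130,8):
    r=P[v]; d=r[:,:2]-O; x=d@X;y=d@Y; m=np.nonzero((r[:,2]>9.5)&(r[:,2]<15)&(np.abs(y)>80)&(np.abs(y)<110)&(x>-80))[0]
    a=m[y[m]>0];b=m[y[m]<0]
    if len(a) and len(b): print(v,'x',round(x[a[-1]]),'inner y',round(y[a].min(),1),round(y[b].max(),1))
E
```

```text
t 15.1 tcp [ 534.4 -129.6  -21.3] tray [-184.6    1.1] head 1.4765 F [-0.4 -1.2  0.3]
tablet tray [-118.2   -0. ] (111.2, 172.1) rel yaw 0.002 tail [-1.732e+02 -1.000e-01]
6 x -51 inner y 84.8 -83.1
14 x -54 inner y 84.5 -83.2
22 x -58 inner y 83.8 -83.4
30 x -61 inner y 84.1 -83.5
38 x -65 inner y 85.4 -85.3
46 x -69 inner y 85.0 -85.4
54 x -73 inner y 85.0 -84.7
62 x -76 inner y 86.2 -85.3
```

The tablet is centred and square, and the rails agree with my tray frame. Pushing on up to the ramp.

Request:
carry_out --increments '[{"slide": [0.17,0,0],"roll": 0,"claw": 0},{"slide": [0.17,0,0],"roll": 0,"claw": 0},{"slide": [0.17,0,0],"roll": 0,"claw": 0},{"slide": [0.17,0,0],"roll": 0,"claw": 0},{"slide": [0.17,0,0],"roll": 0,"claw": 0},{"slide": [0.17,0,0],"roll": 0,"claw": 0},{"slide": [0.17,0,0],"roll": 0,"claw": 0}]'

```text
t: 16.08
tcp_pos: [0.5378, -0.0942, -0.0213]
tcp_rot: [0.74, 0.673, -0.0, -0.0]
contact_force: [-0.8, -2.7, -0.7]
width: 1.0
finger_force: 1.0
```

Request:
carry_out --increments '[{"slide": [0.17,0,0],"roll": 0,"claw": 0},{"slide": [0.17,0,0],"roll": 0,"claw": 0},{"slide": [0.17,0,0],"roll": 0,"claw": 0},{"slide": [0.17,0,0],"roll": 0,"claw": 0},{"slide": [0.17,0,0],"roll": 0,"claw": 0},{"slide": [0.17,0,0],"roll": 0,"claw": 0}]'

```text
t: 16.82
tcp_pos: [0.5407, -0.0638, -0.0212]
tcp_rot: [0.74, 0.673, 0.0, 0.0]
contact_force: [-0.0, -3.9, 1.3]
width: 0.998
finger_force: 2.1
```

```bash
python3 st.py;  python3 -c "
from h import *
c=cam('wrist','w4.png'); np.savez('w4.npz',**c)"
```

```text
t 16.825 tcp [540.7 -63.8 -21.2] tray [-118.4    1. ] head 1.4764 F [-0.  -3.9  1.3]
tablet tray [-50.9  -0.1] (113.6, 186.6) rel yaw 0.001 tail [-105.9   -0.2]
```

View pics/w4.png

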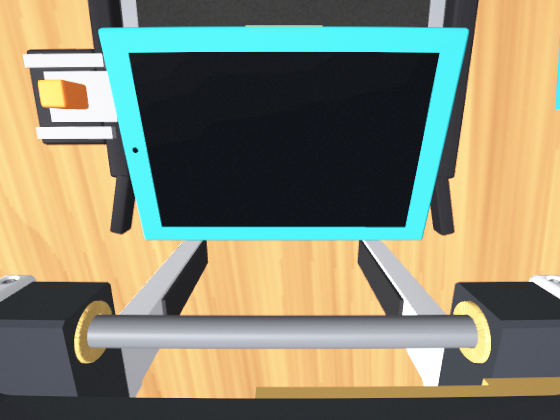

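The tablet rests on the lip nose-up, its tail edge at row 240 in front of the ramp, centred between the rails. From here the fingers rise with the ramp.

Request:
carry_out --increments '[{"slide": [0.17,0,0],"roll": 0,"claw": 0},{"slide": [0.17,0,0],"roll": 0,"claw": 0},{"slide": [0.15,0,0],"roll": 0,"claw": 0},{"slide": [0.1,0,-0.03],"roll": 0,"claw": 0},{"slide": [0.1,0,-0.04],"roll": 0,"claw": 0},{"slide": [0.1,0,-0.04],"roll": 0,"claw": 0},{"slide": [0.1,0,-0.04],"roll": 0,"claw": 0}]'

```text
t: 17.8
tcp_pos: [0.5432, -0.0373, -0.0166]
tcp_rot: [0.74, 0.673, 0.0, 0.0]
contact_force: [0.4, -1.2, -0.2]
width: 1.002
finger_force: 0.6
```

```bash
python3 st.py;  python3 - <<'E'
from meas import *
c=cam('wrist'); P=cloud(c)*1000
O=np.array([553,54.]);X=np.array([.095,.9955])
for u in (235,280,325):
  for v in range(228,262,3): print(u,v,round((P[v,u][:2]-O)@X,1),round(P[v,u][2],1),c['pixels'][v,u])
E
```

```text
t 17.8 tcp [543.2 -37.3 -16.6] tray [-91.8   1.1] head 1.4763 F [ 0.4 -1.2 -0.2]
tablet tray [-27.4  -0. ] (113.4, 173.1) rel yaw 0.002 tail [-82.4  -0.1]
235 228 -71.8 19.3 [ 89 249 253]
235 231 -74.0 18.1 [ 89 249 253]
235 234 -75.3 19.7 [ 88 249 252]
235 237 -77.2 19.3 [ 90 249 253]
235 240 -79.2 19.0 [ 84 246 251]
235 243 -87.9 1.4 [183 186 194]
235 246 -90.3 0.7 [242 189 123]
235 249 -91.9 1.6 [242 189 123]
235 252 -94.5 0.3 [242 190 123]
235 255 -96.2 1.3 [241 189 121]
235 258 -98.7 0.5 [241 190 122]
235 261 -101.0 -0.1 [242 189 124]
280 228 -71.7 19.4 [ 86 249 252]
280 231 -73.7 18.8 [ 87 249 253]
280 234 -75.0 20.5 [ 88 249 253]
280 237 -77.2 19.2 [ 87 249 253]
280 240 -79.1 19.2 [ 82 246 251]
280 243 -88.1 0.8 [181 184 192]
280 246 -90.0 1.0 [249 204 136]
280 249 -92.2 0.7 [249 206 136]
280 252 -94.4 0.5 [250 210 137]
280 255 -96.9 -0.5 [251 213 140]
280 258 -98.6 0.5 [247 200 130]
280 261 -101.2 -0.6 [247 202 132]
325 228 -72.0 18.5 [ 87 249 253]
325 231 -73.0 20.7 [ 86 249 252]
325 234 -75.2 19.6 [ 86 249 253]
325 237 -77.3 19.0 [ 86 249 253]
325 240 -79.2 18.8 [ 81 246 251]
325 243 -87.7 1.7 [182 183 192]
325 246 -90.5 -0.1 [245 195 127]
325 249 -92.4 0.4 [245 198 129]
325 252 -94.6 0.0 [245 195 127]
325 255 -96.3 0.8 [245 197 128]
325 258 -98.7 0.3 [245 195 127]
325 261 -100.2 1.5 [245 196 127]
```

The tablet has tipped nose-down over the lip, its tail about 9 mm up at x=-81. The ramp starts at about -88.5, so the insert shift is about -5.5 and the lip's back is at about -61.5. I'll advance to just short of that, then feel.

Request:
carry_out --increments '[{"slide": [0.13,0,-0.03],"roll": 0,"claw": 0},{"slide": [0.13,0,-0.02],"roll": 0,"claw": 0},{"slide": [0.13,0,0],"roll": 0,"claw": 0},{"slide": [0.06,0,0],"roll": 0,"claw": 0},{"slide": [0,0,0],"roll": 0,"claw": 0}]'

```text
t: 18.52
tcp_pos: [0.5445, -0.0239, -0.0151]
tcp_rot: [0.74, 0.673, 0.0, 0.0]
contact_force: [0.0, -1.3, 1.1]
width: 1.001
finger_force: 0.7
```

Request:
carry_out --increments '[{"slide": [0.04,0,0],"roll": 0,"claw": 0},{"slide": [0,0,0],"roll": 0,"claw": 0}]'

```text
t: 18.77
tcp_pos: [0.5447, -0.023, -0.0151]
tcp_rot: [0.74, 0.673, 0.0, 0.0]
contact_force: [-0.4, -4.4, 2.3]
width: 1.001
finger_force: 2.4
```

Request:
carry_out --increments '[{"slide": [0.04,0,0],"roll": 0,"claw": 0},{"slide": [0,0,0],"roll": 0,"claw": 0}]'

```text
t: 19.02
tcp_pos: [0.5449, -0.0219, -0.015]
tcp_rot: [0.74, 0.673, 0.0, 0.0]
contact_force: [-0.6, -4.6, 3.9]
width: 1.001
finger_force: 3.0
```

```bash
cat > tl.py <<'E'
from meas import *
import sys
o=manip.get_obs();c=cam('wrist'); P=cloud(c)*1000
O=np.array([553,54.]);X=np.array([.095,.9955]);Y=np.array([-.9955,.095])
p=np.array(o['tcp_pos'])[:2]*1000-O
print(o['t'],'tcp',np.round([p@X,p@Y,o['tcp_pos'][2]*1000],1),'front',round(p@X+10.3,1),'F',np.round(o['contact_force'],1))
T=teal(c)
for u in (235,280,325):
  v=[v for v in range(200,270) if T[v,u]][-1]
  print(u,v,[(round((P[w,u][:2]-O)@X,1),round(P[w,u][2],1)) for w in (v-8,v-4,v-1,v+2,v+5)])
# top surface plane of tablet
m=T&(np.abs(P[...,2]-14)<9)&(np.abs((P[...,:2]-O)@Y)<90)&(np.abs((P[...,:2]-O)@X+10)<80); q=P[m]
A=np.c_[(q[:,:2]-O)@X,(q[:,:2]-O)@Y,np.ones(len(q))]; k=np.linalg.lstsq(A,q[:,2],rcond=None)[0]; print('plane z at tail(-61), nose(48):',np.round([k@[-61,0,1],k@[48,0,1]],1),'roll',round(k[1],4))
E
python3 tl.py
```

```text
19.025 tcp [-76.3   0.9 -15. ] front -66.0 F [-0.6 -4.6  3.9]
235 240 [(np.float64(-59.7), np.float64(18.6)), (np.float64(-61.7), np.float64(20.0)), (np.float64(-63.9), np.float64(18.8)), (np.float64(-70.1), np.float64(7.8)), (np.float64(-72.5), np.float64(6.7))]
280 240 [(np.float64(-59.4), np.float64(19.3)), (np.float64(-62.0), np.float64(19.0)), (np.float64(-64.3), np.float64(17.7)), (np.float64(-70.1), np.float64(7.6)), (np.float64(-72.5), np.float64(6.6))]
325 240 [(np.float64(-59.4), np.float64(19.2)), (np.float64(-62.1), np.float64(18.5)), (np.float64(-63.9), np.float64(18.7)), (np.float64(-69.8), np.float64(8.4)), (np.float64(-72.0), np.float64(7.7))]
plane z at tail(-61), nose(48): [18.5 13.2] roll -0.0008
```

Request:
carry_out --increments '[{"slide": [0,0,-0.05],"roll": 0,"claw": 0},{"slide": [0,0,0],"roll": 0,"claw": 0}]'

```text
t: 19.32
tcp_pos: [0.5446, -0.0214, -0.0138]
tcp_rot: [0.74, 0.673, 0.0, -0.0]
contact_force: [-0.7, -1.3, 0.6]
width: 0.997
finger_force: 0.7
```

Request:
carry_out --increments '[{"slide": [0.035,0,0],"roll": 0,"claw": 0},{"slide": [0,0,0],"roll": 0,"claw": 0}]'

```text
t: 19.58
tcp_pos: [0.5447, -0.0204, -0.0138]
tcp_rot: [0.74, 0.673, 0.0, -0.0]
contact_force: [0.2, -0.7, 0.7]
width: 0.998
finger_force: 0.5
```

The extra force was the tips catching the lip's front edge, and raising 1.5 mm freed them. That puts the tip at about TCP+22.5 mm. Continuing in small steps.

Request:
carry_out --increments '[{"slide": [0.035,0,-0.02],"roll": 0,"claw": 0},{"slide": [0,0,0],"roll": 0,"claw": 0}]'

```text
t: 19.82
tcp_pos: [0.5448, -0.0194, -0.0132]
tcp_rot: [0.74, 0.673, -0.0, -0.0]
contact_force: [-0.3, -0.9, -0.2]
width: 1.006
finger_force: 0.3
```

Request:
carry_out --increments '[{"slide": [0.035,0,0],"roll": 0,"claw": 0},{"slide": [0,0,0],"roll": 0,"claw": 0}]'

```text
t: 20.08
tcp_pos: [0.5449, -0.0185, -0.0132]
tcp_rot: [0.74, 0.673, -0.0, 0.0]
contact_force: [-1.0, -1.7, -0.8]
width: 0.998
finger_force: 1.2
```

```bash
python3 tl.py
```

```text
20.075 tcp [-73.    1.2 -13.2] front -62.7 F [-1.  -1.7 -0.8]
235 239 [(np.float64(-56.4), np.float64(18.8)), (np.float64(-59.1), np.float64(18.0)), (np.float64(-60.9), np.float64(18.3)), (np.float64(-66.6), np.float64(8.3)), (np.float64(-68.9), np.float64(7.7))]
280 239 [(np.float64(-56.7), np.float64(17.8)), (np.float64(-58.8), np.float64(18.7)), (np.float64(-60.7), np.float64(18.6)), (np.float64(-66.8), np.float64(7.8)), (np.float64(-68.8), np.float64(7.7))]
325 239 [(np.float64(-56.3), np.float64(18.8)), (np.float64(-58.6), np.float64(19.3)), (np.float64(-61.1), np.float64(17.6)), (np.float64(-66.8), np.float64(7.7)), (np.float64(-68.5), np.float64(8.4))]
plane z at tail(-61), nose(48): [18.6 13.4] roll -0.0008
```

Request:
carry_out --increments '[{"slide": [0.035,0,0],"roll": 0,"claw": 0},{"slide": [0,0,0],"roll": 0,"claw": 0}]'

```text
t: 20.38
tcp_pos: [0.545, -0.0175, -0.0132]
tcp_rot: [0.74, 0.673, -0.0, -0.0]
contact_force: [-0.5, -4.2, -2.0]
width: 1.0
finger_force: 1.9
```

Request:
carry_out --increments '[{"slide": [0.035,0,0],"roll": 0,"claw": 0},{"slide": [0,0,0],"roll": 0,"claw": 0}]'

```text
t: 20.62
tcp_pos: [0.5451, -0.0164, -0.0132]
tcp_rot: [0.74, 0.673, -0.0, 0.0]
contact_force: [-0.1, -4.8, -1.4]
width: 0.998
finger_force: 2.3
```

Request:
carry_out --increments '[{"slide": [0.035,0,0],"roll": 0,"claw": 0},{"slide": [0,0,0],"roll": 0,"claw": 0}]'

```text
t: 20.88
tcp_pos: [0.5452, -0.0155, -0.0132]
tcp_rot: [0.74, 0.673, -0.0, 0.0]
contact_force: [-0.8, -4.6, -1.2]
width: 1.003
finger_force: 2.6
```

Connector contact came at about TCP y=-17.8, so it is pressed in about 2.2 now. A bit more, to about 3.

Request:
carry_out --increments '[{"slide": [0.025,0,0],"roll": 0,"claw": 0},{"slide": [0,0,0],"roll": 0,"claw": 0}]'

```text
t: 21.12
tcp_pos: [0.5452, -0.0149, -0.0132]
tcp_rot: [0.74, 0.673, -0.0, 0.0]
contact_force: [-1.9, -7.5, -1.9]
width: 1.0
finger_force: 3.5
```

```bash
python3 tl.py
```

```text
21.125 tcp [-69.4   1.2 -13.2] front -59.1 F [-1.9 -7.5 -1.9]
235 239 [(np.float64(-52.7), np.float64(19.0)), (np.float64(-55.5), np.float64(18.0)), (np.float64(-57.3), np.float64(18.3)), (np.float64(-62.6), np.float64(9.2)), (np.float64(-65.2), np.float64(7.8))]
280 239 [(np.float64(-52.8), np.float64(18.4)), (np.float64(-55.1), np.float64(18.9)), (np.float64(-57.0), np.float64(18.8)), (np.float64(-62.8), np.float64(8.7)), (np.float64(-64.8), np.float64(8.7))]
325 239 [(np.float64(-52.9), np.float64(17.9)), (np.float64(-55.6), np.float64(17.6)), (np.float64(-57.3), np.float64(18.0)), (np.float64(-63.2), np.float64(7.6)), (np.float64(-64.9), np.float64(8.3))]
plane z at tail(-61), nose(48): [18.7 13.5] roll -0.0006
```

Request:
carry_out --increments '[{"slide": [0,0,0.02],"roll": 0,"claw": 0},{"slide": [0,0,0.02],"roll": 0,"claw": 0},{"slide": [0,0,0],"roll": 0,"claw": 0}]'

```text
t: 21.55
tcp_pos: [0.5452, -0.015, -0.0144]
tcp_rot: [0.74, 0.673, -0.0, 0.0]
contact_force: [-2.1, -7.8, -1.5]
width: 1.004
finger_force: 3.9
```

```bash
python3 tl.py
```

```text
21.55 tcp [-69.4   1.2 -14.4] front -59.1 F [-2.1 -7.8 -1.5]
235 239 [(np.float64(-52.5), np.float64(18.5)), (np.float64(-55.6), np.float64(16.6)), (np.float64(-57.2), np.float64(17.4)), (np.float64(-62.9), np.float64(7.6)), (np.float64(-64.9), np.float64(7.5))]
280 239 [(np.float64(-52.7), np.float64(17.8)), (np.float64(-55.0), np.float64(18.1)), (np.float64(-57.3), np.float64(17.1)), (np.float64(-62.6), np.float64(8.1)), (np.float64(-64.8), np.float64(7.5))]
325 239 [(np.float64(-53.0), np.float64(16.7)), (np.float64(-55.5), np.float64(16.8)), (np.float64(-57.2), np.float64(17.3)), (np.float64(-62.4), np.float64(8.4)), (np.float64(-64.6), np.float64(8.1))]
plane z at tail(-61), nose(48): [17.5 13.5] roll -0.0007
```

The tail follows the fingers down (18.7 to 17.5), so it is clear of the lip. I'll draw it down further.

Request:
carry_out --increments '[{"slide": [0,0,0.025],"roll": 0,"claw": 0},{"slide": [0,0,0],"roll": 0,"claw": 0}]'

```text
t: 21.85
tcp_pos: [0.5453, -0.015, -0.0146]
tcp_rot: [0.74, 0.673, -0.0, 0.0]
contact_force: [-5.7, -7.2, 5.7]
width: 1.001
finger_force: 7.8
```

Request:
carry_out --increments '[{"slide": [0,0,0.02],"roll": 0,"claw": 0},{"slide": [0,0,0],"roll": 0,"claw": 0}]'

```text
t: 22.1
tcp_pos: [0.5453, -0.015, -0.0147]
tcp_rot: [0.74, 0.673, -0.0, 0.0]
contact_force: [-7.8, -7.0, 13.0]
width: 1.001
finger_force: 11.2
```

```bash
python3 tl.py
```

```text
22.1 tcp [-69.4   1.1 -14.7] front -59.1 F [-7.8 -7.  13. ]
235 239 [(np.float64(-52.8), np.float64(17.2)), (np.float64(-55.4), np.float64(16.9)), (np.float64(-57.1), np.float64(17.3)), (np.float64(-62.2), np.float64(9.0)), (np.float64(-64.1), np.float64(9.2))]
280 239 [(np.float64(-53.1), np.float64(16.3)), (np.float64(-55.3), np.float64(17.0)), (np.float64(-57.3), np.float64(16.7)), (np.float64(-62.9), np.float64(7.1)), (np.float64(-64.1), np.float64(9.2))]
325 239 [(np.float64(-53.0), np.float64(16.6)), (np.float64(-55.5), np.float64(16.5)), (np.float64(-57.1), np.float64(17.2)), (np.float64(-62.3), np.float64(8.5)), (np.float64(-64.2), np.float64(8.6))]
plane z at tail(-61), nose(48): [17.2 13.5] roll -0.001
```

The tips now rest on the lip at TCP z=-14.6, with the tail about 1 mm behind and below the lip's top. I'll unload the vertical force, then ease back so the edge catches.

Request:
carry_out --increments '[{"slide": [0,0,-0.03],"roll": 0,"claw": 0},{"slide": [0,0,0],"roll": 0,"claw": 0}]'

```text
t: 22.4
tcp_pos: [0.5453, -0.015, -0.0145]
tcp_rot: [0.74, 0.673, -0.0, 0.0]
contact_force: [-3.4, -6.8, 3.1]
width: 1.002
finger_force: 6.3
```

Request:
carry_out --increments '[{"slide": [-0.03,0,0],"roll": 0,"claw": 0},{"slide": [0,0,0],"roll": 0,"claw": 0}]'

```text
t: 22.65
tcp_pos: [0.5453, -0.0153, -0.0145]
tcp_rot: [0.74, 0.673, 0.0, -0.0]
contact_force: [-3.0, -1.9, 4.4]
width: 1.002
finger_force: 5.6
```

```bash
python3 tl.py
```

```text
22.65 tcp [-69.7   1.1 -14.5] front -59.4 F [-3.  -1.9  4.4]
235 239 [(np.float64(-53.1), np.float64(17.4)), (np.float64(-55.6), np.float64(17.5)), (np.float64(-57.2), np.float64(18.0)), (np.float64(-62.9), np.float64(8.2)), (np.float64(-64.1), np.float64(10.1))]
280 239 [(np.float64(-53.1), np.float64(17.5)), (np.float64(-55.7), np.float64(17.0)), (np.float64(-57.9), np.float64(16.1)), (np.float64(-62.4), np.float64(9.3)), (np.float64(-65.0), np.float64(7.6))]
325 239 [(np.float64(-53.3), np.float64(16.6)), (np.float64(-55.4), np.float64(17.6)), (np.float64(-57.5), np.float64(17.0)), (np.float64(-62.6), np.float64(8.7)), (np.float64(-64.7), np.float64(8.3))]
plane z at tail(-61), nose(48): [17.4 13.5] roll -0.0009
```

Request:
carry_out --increments '[{"slide": [-0.03,0,0],"roll": 0,"claw": 0},{"slide": [0,0,0],"roll": 0,"claw": 0}]'

```text
t: 22.95
tcp_pos: [0.5454, -0.0159, -0.0145]
tcp_rot: [0.74, 0.673, 0.0, -0.0]
contact_force: [-2.9, 1.3, 5.0]
width: 1.003
finger_force: 4.2
```

```bash
python3 tl.py
```

```text
22.95 tcp [-70.3   0.9 -14.5] front -60.0 F [-2.9  1.3  5. ]
235 239 [(np.float64(-54.3), np.float64(15.8)), (np.float64(-56.2), np.float64(17.4)), (np.float64(-58.1), np.float64(17.4)), (np.float64(-63.6), np.float64(7.9)), (np.float64(-66.8), np.float64(4.8))]
280 239 [(np.float64(-53.7), np.float64(17.3)), (np.float64(-56.4), np.float64(16.8)), (np.float64(-58.1), np.float64(17.2)), (np.float64(-63.3), np.float64(8.5)), (np.float64(-65.2), np.float64(8.8))]
325 239 [(np.float64(-54.2), np.float64(16.0)), (np.float64(-56.7), np.float64(15.8)), (np.float64(-57.9), np.float64(17.7)), (np.float64(-63.2), np.float64(8.7)), (np.float64(-65.5), np.float64(8.0))]
plane z at tail(-61), nose(48): [17.2 13.4] roll -0.0008
```

Forward force is gone: the lip now holds the tail. I'll clear back, then up.

Request:
carry_out --increments '[{"slide": [-0.1,0,0],"roll": 0,"claw": 0},{"slide": [-0.15,0,-0.02],"roll": 0,"claw": 0},{"slide": [-0.2,0,-0.1],"roll": 0,"claw": 0},{"slide": [-0.2,0,-0.3],"roll": 0,"claw": 0},{"slide": [0,0,-0.5],"roll": 0,"claw": 0},{"slide": [0,0,-0.8],"roll": 0,"claw": 0.5}]'

```text
t: 23.75
tcp_pos: [0.5431, -0.0359, 0.0379]
tcp_rot: [0.74, 0.673, -0.0, -0.0]
contact_force: [0.2, -0.1, 0.1]
width: 0.93
finger_force: 0.0
```

```bash
python3 tl.py
```

```text
23.75 tcp [-90.4   1.3  37.9] front -80.1 F [ 0.2 -0.1  0.1]Traceback (most recent call last):
  File "tl.py", line 9, in <module>
    v=[v for v in range(200,270) if T[v,u]][-1]
      ~~~~~~~~~~~~~~~~~~~~~~~~~~~~~~~~~~~~~^^^^
IndexError: list index out of range
```

Request:
carry_out --increments '[{"slide": [0,0,-0.5],"roll": 0,"claw": 1},{"slide": [0,0,0],"roll": 0,"claw": 1},{"slide": [0,0,0],"roll": 0,"claw": 1},{"slide": [0,0,0],"roll": 0,"claw": 1},{"slide": [0,0,0],"roll": 0,"claw": 1}]' --squeeze 5

```text
t: 24.42
tcp_pos: [0.5431, -0.0358, 0.0514]
tcp_rot: [0.74, 0.673, -0.0, -0.0]
contact_force: [-0.2, -0.2, 0.4]
width: 0.349
finger_force: 0.0
```

```bash
sed -i 's/range(200,270)/range(120,400)/' tl.py; python3 tl.py; python3 -c "
from h import *
cam('wrist','w5.png')"
```

```text
24.425 tcp [-90.3   1.3  51.4] front -80.0 F [-0.2 -0.2  0.4]
235 185 [(np.float64(-52.8), np.float64(16.4)), (np.float64(-56.0), np.float64(16.4)), (np.float64(-58.4), np.float64(15.9)), (np.float64(-62.1), np.float64(9.6)), (np.float64(-64.8), np.float64(7.9))]
280 185 [(np.float64(-52.7), np.float64(16.9)), (np.float64(-56.0), np.float64(16.1)), (np.float64(-58.2), np.float64(16.9)), (np.float64(-62.0), np.float64(9.4)), (np.float64(-64.7), np.float64(8.5))]
325 185 [(np.float64(-52.7), np.float64(16.5)), (np.float64(-55.7), np.float64(17.3)), (np.float64(-58.2), np.float64(16.5)), (np.float64(-62.1), np.float64(8.7)), (np.float64(-64.8), np.float64(7.5))]
plane z at tail(-61), nose(48): [16.6 13.4] roll -0.0001
```

View pics/w5.png

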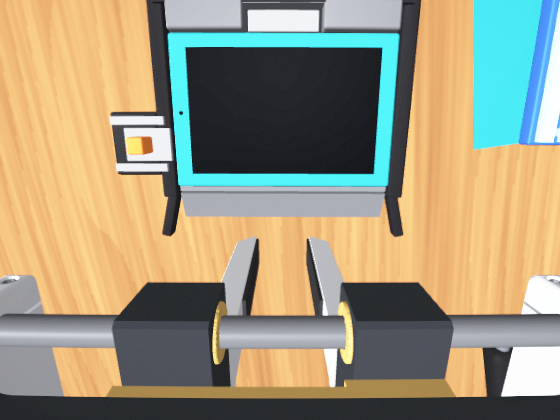

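The tablet is caught behind the lip (gap line at row 187), with its tail about 3.5 mm high and everything else in place. Next is a light press on the screen near the tail with shut fingers.

Request:
carry_out --increments '[{"slide": [0.5,-0.01,0],"roll": 0,"claw": 1},{"slide": [0.5,-0.01,0],"roll": 0,"claw": 1},{"slide": [0.43,-0.01,0],"roll": 0,"claw": 1},{"slide": [0,0,0.3],"roll": 0,"claw": 1},{"slide": [0,0,0.4],"roll": 0,"claw": 1},{"slide": [0,0,0.3],"roll": 0,"claw": 1},{"slide": [0,0,0],"roll": 0,"claw": 1}]'

```text
t: 25.4
tcp_pos: [0.5459, 0.0067, 0.0208]
tcp_rot: [0.74, 0.673, -0.001, -0.001]
contact_force: [0.4, -0.7, 0.1]
width: 0.002
finger_force: 0.0
```

Request:
carry_out --increments '[{"slide": [0,0,0.06],"roll": 0,"claw": 1},{"slide": [0,0,0.06],"roll": 0,"claw": 1},{"slide": [0,0,0],"roll": 0,"claw": 1}]'

```text
t: 25.78
tcp_pos: [0.5465, 0.007, 0.0183]
tcp_rot: [0.74, 0.673, 0.0, 0.0]
contact_force: [-0.0, -0.6, -0.0]
width: 0.004
finger_force: 0.0
```

Request:
carry_out --increments '[{"slide": [0,0,0.03],"roll": 0,"claw": 1},{"slide": [0,0,0.03],"roll": 0,"claw": 1},{"slide": [0,0,0],"roll": 0,"claw": 1}]'

```text
t: 26.15
tcp_pos: [0.5464, 0.007, 0.0164]
tcp_rot: [0.74, 0.673, -0.0, -0.0]
contact_force: [-0.5, -0.7, -0.0]
width: 0.003
finger_force: 0.0
```

Request:
carry_out --increments '[{"slide": [0,0,0.03],"roll": 0,"claw": 1},{"slide": [0,0,0.02],"roll": 0,"claw": 1},{"slide": [0,0,0],"roll": 0,"claw": 1}]'

```text
t: 26.52
tcp_pos: [0.5465, 0.007, 0.0149]
tcp_rot: [0.74, 0.673, -0.0, -0.0]
contact_force: [0.2, 0.1, -0.0]
width: 0.009
finger_force: 0.0
```

Request:
carry_out --increments '[{"slide": [0,0,0.03],"roll": 0,"claw": 1},{"slide": [0,0,0],"roll": 0,"claw": 1}]'

```text
t: 26.78
tcp_pos: [0.5464, 0.007, 0.0139]
tcp_rot: [0.74, 0.673, -0.0, -0.0]
contact_force: [0.0, 0.3, -0.1]
width: 0.004
finger_force: 0.0
```

Request:
carry_out --increments '[{"slide": [0,0,0.03],"roll": 0,"claw": 1},{"slide": [0,0,0],"roll": 0,"claw": 1}]'

```text
t: 27.02
tcp_pos: [0.5464, 0.007, 0.013]
tcp_rot: [0.74, 0.673, -0.0, -0.0]
contact_force: [0.4, -0.3, -0.1]
width: 0.003
finger_force: 0.0
```

Request:
carry_out --increments '[{"slide": [0,0,0.03],"roll": 0,"claw": 1},{"slide": [0,0,0],"roll": 0,"claw": 1}]'

```text
t: 27.28
tcp_pos: [0.5464, 0.007, 0.0121]
tcp_rot: [0.74, 0.673, -0.0, -0.0]
contact_force: [-0.1, 0.0, -1.2]
width: 0.005
finger_force: 0.0
```

```bash
python3 tl.py
```

```text
27.275 tcp [-47.4   2.1  12.1] front -37.1 F [-0.1  0.  -1.2]
235 256 [(np.float64(-53.3), np.float64(15.3)), (np.float64(-55.7), np.float64(16.5)), (np.float64(-57.4), np.float64(17.7)), (np.float64(-63.9), np.float64(8.2)), (np.float64(-66.5), np.float64(7.6))]Traceback (most recent call last):
  File "tl.py", line 9, in <module>
    v=[v for v in range(120,400) if T[v,u]][-1]
      ~~~~~~~~~~~~~~~~~~~~~~~~~~~~~~~~~~~~~^^^^
IndexError: list index out of range
```

Request:
carry_out --increments '[{"slide": [0,0,0.03],"roll": 0,"claw": 1},{"slide": [0,0,0],"roll": 0,"claw": 1}]'

```text
t: 27.58
tcp_pos: [0.5464, 0.007, 0.0112]
tcp_rot: [0.74, 0.673, -0.0, -0.0]
contact_force: [-0.4, -1.2, -0.4]
width: 0.005
finger_force: 0.0
```

Request:
carry_out --increments '[{"slide": [0,0,0.03],"roll": 0,"claw": 1},{"slide": [0,0,0],"roll": 0,"claw": 1}]'

```text
t: 27.82
tcp_pos: [0.5464, 0.007, 0.0103]
tcp_rot: [0.74, 0.673, -0.0, -0.0]
contact_force: [-0.3, -0.6, -0.4]
width: 0.007
finger_force: 0.0
```

Request:
carry_out --increments '[{"slide": [0,0,0.03],"roll": 0,"claw": 1},{"slide": [0,0,0],"roll": 0,"claw": 1}]'

```text
t: 28.08
tcp_pos: [0.5465, 0.007, 0.0094]
tcp_rot: [0.74, 0.673, -0.0, -0.0]
contact_force: [0.4, 0.5, 0.9]
width: 0.007
finger_force: 0.0
```

```bash
python3 - <<'E'
from meas import *
c=cam('wrist','w6.png'); P=cloud(c)*1000
O=np.array([553,54.]);X=np.array([.095,.9955]);Y=np.array([-.9955,.095])
for v in range(222,290,6): print(v,[(round((P[v,u][:2]-O)@X,1),round((P[v,u][:2]-O)@Y,1),round(P[v,u][2],1)) for u in (230,276,283,290)])
T=teal(c); m=T&(np.abs(P[...,2]-14)<9)&(np.abs((P[...,:2]-O)@Y)<90)&(np.abs((P[...,:2]-O)@X+10)<80); q=P[m]
A=np.c_[(q[:,:2]-O)@X,(q[:,:2]-O)@Y,np.ones(len(q))]; k=np.linalg.lstsq(A,q[:,2],rcond=None)[0]; print(np.round([k@[-61,0,1],k@[48,0,1]],1))
E
```

```text
222 [(np.float64(-32.9), np.float64(35.7), np.float64(17.4)), (np.float64(-33.5), np.float64(5.5), np.float64(15.3)), (np.float64(-33.1), np.float64(0.8), np.float64(16.6)), (np.float64(-33.4), np.float64(-3.9), np.float64(15.6))]
228 [(np.float64(-37.4), np.float64(36.1), np.float64(16.5)), (np.float64(-37.4), np.float64(5.4), np.float64(16.3)), (np.float64(-37.2), np.float64(0.8), np.float64(16.9)), (np.float64(-37.4), np.float64(-3.9), np.float64(16.2))]
234 [(np.float64(-41.6), np.float64(36.2), np.float64(16.6)), (np.float64(-41.6), np.float64(5.5), np.float64(16.4)), (np.float64(-41.3), np.float64(0.8), np.float64(17.2)), (np.float64(-41.8), np.float64(-3.9), np.float64(15.7))]
240 [(np.float64(-45.4), np.float64(36.2), np.float64(17.7)), (np.float64(-37.3), np.float64(5.0), np.float64(39.0)), (np.float64(-38.2), np.float64(0.8), np.float64(36.7)), (np.float64(-36.9), np.float64(-3.3), np.float64(39.9))]
246 [(np.float64(-50.2), np.float64(36.6), np.float64(16.5)), (np.float64(-36.7), np.float64(4.8), np.float64(50.0)), (np.float64(-38.5), np.float64(0.8), np.float64(45.5)), (n
[... 982 characters left out ...]
(np.float64(-78.5), np.float64(39.7), np.float64(5.1)), (np.float64(-37.1), np.float64(4.1), np.float64(85.1)), (np.float64(-42.3), np.float64(0.9), np.float64(74.9)), (np.float64(-36.7), np.float64(-2.2), np.float64(85.7))]
282 [(np.float64(-85.5), np.float64(40.7), np.float64(1.2)), (np.float64(-37.6), np.float64(4.0), np.float64(89.7)), (np.float64(-45.7), np.float64(0.9), np.float64(74.7)), (np.float64(-37.2), np.float64(-2.1), np.float64(90.4))]
288 [(np.float64(-13.3), np.float64(15.2), np.float64(138.1)), (np.float64(-13.8), np.float64(3.0), np.float64(137.1)), (np.float64(-47.7), np.float64(0.9), np.float64(76.9)), (np.float64(-13.3), np.float64(-0.8), np.float64(138.0))]
[16.6 13.5]
```

View pics/w6.png

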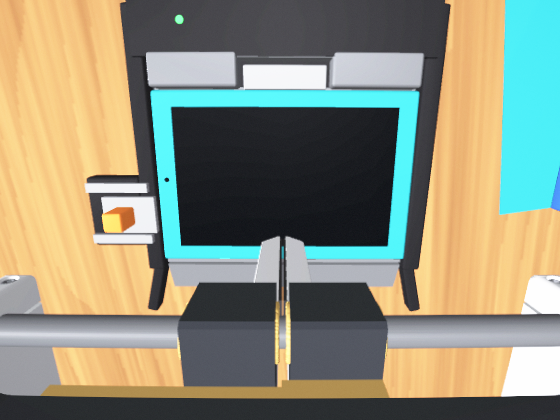

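The shut tips show at about 32 mm, so the actual tip is about 22.5 mm above the reported TCP in any opening. I simply go lower.

Request:
carry_out --increments '[{"slide": [0,0,0.2],"roll": 0,"claw": 1},{"slide": [0,0,0.2],"roll": 0,"claw": 1},{"slide": [0,0,0.06],"roll": 0,"claw": 1},{"slide": [0,0,0],"roll": 0,"claw": 1}]'

```text
t: 28.62
tcp_pos: [0.5464, 0.007, -0.0045]
tcp_rot: [0.74, 0.673, -0.0, -0.0]
contact_force: [-0.6, -0.9, 0.0]
width: 0.006
finger_force: 0.0
```

Request:
carry_out --increments '[{"slide": [0,0,0.04],"roll": 0,"claw": 1},{"slide": [0,0,0],"roll": 0,"claw": 1}]'

```text
t: 28.88
tcp_pos: [0.5465, 0.007, -0.0055]
tcp_rot: [0.74, 0.673, 0.0, 0.0]
contact_force: [-0.3, 0.4, -0.7]
width: 0.006
finger_force: 0.0
```

Request:
carry_out --increments '[{"slide": [0,0,0.04],"roll": 0,"claw": 1},{"slide": [0,0,0],"roll": 0,"claw": 1}]'

```text
t: 29.12
tcp_pos: [0.5465, 0.007, -0.0067]
tcp_rot: [0.74, 0.673, 0.0, 0.0]
contact_force: [0.0, -0.3, -0.1]
width: 0.004
finger_force: 0.1
```

Request:
carry_out --increments '[{"slide": [0,0,0.04],"roll": 0,"claw": 1},{"slide": [0,0,0],"roll": 0,"claw": 1}]'

```text
t: 29.38
tcp_pos: [0.5465, 0.0069, -0.0079]
tcp_rot: [0.74, 0.673, 0.0, 0.0]
contact_force: [-0.3, -1.7, 0.7]
width: 0.001
finger_force: 0.3
```

Request:
carry_out --increments '[{"slide": [0,0,0.04],"roll": 0,"claw": 1},{"slide": [0,0,0],"roll": 0,"claw": 1}]'

```text
t: 29.62
tcp_pos: [0.5465, 0.007, -0.0092]
tcp_rot: [0.74, 0.673, 0.0, 0.0]
contact_force: [0.0, -0.2, 0.8]
width: 0.006
finger_force: 0.4
```

Request:
carry_out --increments '[{"slide": [0,0,0.03],"roll": 0,"claw": 1},{"slide": [0,0,0],"roll": 0,"claw": 1}]'

```text
t: 29.88
tcp_pos: [0.5465, 0.007, -0.0094]
tcp_rot: [0.74, 0.673, 0.0, 0.0]
contact_force: [-4.3, -0.4, 8.9]
width: 0.004
finger_force: 4.8
```

The press met firm support at tip height about 13, which means flat. I lift, check, and move outside the lock knob.

Request:
carry_out --increments '[{"slide": [0,0,-0.1],"roll": 0,"claw": 1},{"slide": [0,0,-0.5],"roll": 0,"claw": 1},{"slide": [0,0,-0.9],"roll": 0,"claw": 1},{"slide": [0.1,-0.9,0],"roll": 0,"claw": 1},{"slide": [0.1,-0.9,0],"roll": 0,"claw": 1},{"slide": [0.1,-0.9,0],"roll": 0,"claw": 1},{"slide": [0.13,-0.9,0],"roll": 0,"claw": 1},{"slide": [0.13,-0.9,0],"roll": 0,"claw": 1},{"slide": [0,0,0],"roll": 0,"claw": 1}]'

```text
t: 31.0
tcp_pos: [0.413, 0.0368, 0.0358]
tcp_rot: [0.739, 0.673, 0.0, 0.0]
contact_force: [0.8, -0.1, -0.5]
width: 0.008
finger_force: 0.0
```

```bash
cat > lk.py <<'E'
from meas import *
o=manip.get_obs();c=cam('wrist'); P=cloud(c)*1000
O=np.array([553,54.]);X=np.array([.095,.9955]);Y=np.array([-.9955,.095])
p=np.array(o['tcp_pos'])[:2]*1000-O; print(o['t'],'tcp',np.round([p@X,p@Y,o['tcp_pos'][2]*1000],1))
x=(P[...,:2]-O)@X;y=(P[...,:2]-O)@Y;z=P[...,2]
h=cv2.cvtColor(c['pixels'],cv2.COLOR_RGB2HSV); m=(h[...,0]>5)&(h[...,0]<24)&(h[...,1]>180)&(h[...,2]>140)&(z>25)&(z<45)&(np.abs(x+30)<25)&(y>70)&(y<130)
m2=m&(z>33); print('knob top',m2.sum(),[np.round(f(a[m2]),1) for a in (x,y,z) for f in (np.min,np.max,np.mean)] if m2.any() else m.sum())
T=teal(c)&(np.abs(z-14)<9)&(np.abs(y)<90)&(np.abs(x+5)<70)
A=np.c_[x[T],y[T],np.ones(T.sum())];k=np.linalg.lstsq(A,z[T],rcond=None)[0]; print('tablet z tail,nose',np.round([k@[-61,0,1],k@[48,0,1]],1),'x range',np.round(np.percentile(x[T],[.5,99.5]),1))
E
python3 lk.py
```

```text
31.0 tcp [-30.5 137.7  35.8]
knob top 31 [np.float64(-22.1), np.float64(-21.2), np.float64(-21.7), np.float64(98.6), np.float64(108.6), np.float64(103.5), np.float64(33.3), np.float64(37.2), np.float64(35.3)]
tablet z tail,nose [13.5 13.4] x range [-59.   49.7]
```

Both ends of the tablet's top read 13.4-13.5, so it is flat in the pocket. Now I lower beside the knob and push it home.

Request:
carry_out --increments '[{"slide": [0.04,0,0.5],"roll": 0,"claw": 1},{"slide": [0,0,0.5],"roll": 0,"claw": 1},{"slide": [0,0,0.1],"roll": 0,"claw": 1},{"slide": [0,0.15,0],"roll": 0,"claw": 1},{"slide": [0,0.15,0],"roll": 0,"claw": 1},{"slide": [0,0,0],"roll": 0,"claw": 1}]'

```text
t: 31.8
tcp_pos: [0.4234, 0.0367, 0.0024]
tcp_rot: [0.74, 0.673, 0.0, 0.0]
contact_force: [-0.3, -1.5, 0.5]
width: 0.004
finger_force: 0.0
```

Request:
carry_out --increments '[{"slide": [0,0.1,0],"roll": 0,"claw": 1},{"slide": [0,0.1,0],"roll": 0,"claw": 1},{"slide": [0,0,0],"roll": 0,"claw": 1}]'

```text
t: 32.17
tcp_pos: [0.4288, 0.0362, 0.002]
tcp_rot: [0.74, 0.673, -0.0, 0.0]
contact_force: [-0.4, 0.5, 0.1]
width: 0.01
finger_force: 0.0
```

Request:
carry_out --increments '[{"slide": [0,0.1,0],"roll": 0,"claw": 1},{"slide": [0,0.1,0],"roll": 0,"claw": 1},{"slide": [0,0,0],"roll": 0,"claw": 1}]'

```text
t: 32.55
tcp_pos: [0.4349, 0.0356, 0.0019]
tcp_rot: [0.74, 0.673, 0.0, 0.0]
contact_force: [-0.9, 0.4, -0.3]
width: 0.002
finger_force: 0.1
```

Request:
carry_out --increments '[{"slide": [0,0.08,0],"roll": 0,"claw": 1},{"slide": [0,0.08,0],"roll": 0,"claw": 1},{"slide": [0,0,0],"roll": 0,"claw": 1}]'

```text
t: 32.92
tcp_pos: [0.4397, 0.0352, 0.002]
tcp_rot: [0.74, 0.673, 0.0, 0.0]
contact_force: [-0.7, 0.0, -0.7]
width: 0.005
finger_force: 0.3
```

```bash
python3 lk.py; python3 -c "
from h import *
c=cam('wrist'); import cv2
cv2.imwrite('pics/w7.png',cv2.cvtColor(c['pixels'],4)[60:360,100:460])"
```

```text
32.925 tcp [-29.5 111.    2. ]
knob top 36 [np.float64(-32.7), np.float64(-21.1), np.float64(-22.2), np.float64(86.9), np.float64(96.9), np.float64(91.9), np.float64(33.1), np.float64(37.6), np.float64(34.7)]
tablet z tail,nose [13.5 13.5] x range [-58.9  49.7]
```

View pics/w7.png

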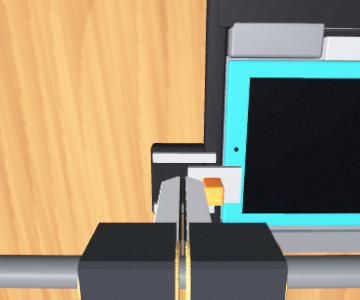

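The finger is on the knob (crop (213,190)). The lock has moved about 11.6 mm, its tongue is over the tablet's edge and the tablet is still flat. A few mm more to the stop.

Request:
carry_out --increments '[{"slide": [0,0.04,0],"roll": 0,"claw": 1},{"slide": [0,0,0],"roll": 0,"claw": 1}]'

```text
t: 33.28
tcp_pos: [0.4405, 0.0351, 0.002]
tcp_rot: [0.74, 0.673, -0.0, -0.0]
contact_force: [-3.9, -0.2, 2.3]
width: 0.005
finger_force: 1.7
```

Request:
carry_out --increments '[{"slide": [0,0.04,0],"roll": 0,"claw": 1},{"slide": [0,0,0],"roll": 0,"claw": 1}]'

```text
t: 33.52
tcp_pos: [0.4407, 0.0351, 0.0019]
tcp_rot: [0.74, 0.673, -0.001, -0.001]
contact_force: [-10.2, 1.7, 9.2]
width: 0.002
finger_force: 5.1
```

Request:
carry_out --increments '[{"slide": [0,0.03,0],"roll": 0,"claw": 1},{"slide": [0,0,0],"roll": 0,"claw": 1}]'

```text
t: 33.78
tcp_pos: [0.4409, 0.0351, 0.0018]
tcp_rot: [0.74, 0.673, -0.002, -0.002]
contact_force: [-14.6, 1.3, 12.9]
width: 0.008
finger_force: 7.7
```

```bash
python3 lk.py
```

```text
33.775 tcp [-29.5 109.8   1.8]
knob top 45 [np.float64(-22.3), np.float64(-21.0), np.float64(-21.7), np.float64(86.2), np.float64(95.5), np.float64(91.1), np.float64(33.0), np.float64(37.7), np.float64(35.0)]
tablet z tail,nose [13.5 13.4] x range [-59.2  49.7]
```

Knob at y≈91.1, as expected for home (91). To be sure the fingertip itself isn't the stop, I'll back off, raise 5 mm and push once more.

Request:
carry_out --increments '[{"slide": [0,-0.15,0],"roll": 0,"claw": 1},{"slide": [0,-0.1,-0.15],"roll": 0,"claw": 1},{"slide": [0,0.13,0],"roll": 0,"claw": 1},{"slide": [0,0.06,0],"roll": 0,"claw": 1},{"slide": [0,0,0],"roll": 0,"claw": 1}]'

```text
t: 34.45
tcp_pos: [0.4412, 0.035, 0.0064]
tcp_rot: [0.74, 0.673, -0.0, 0.0]
contact_force: [-0.8, 0.2, -0.3]
width: 0.009
finger_force: 0.0
```

Request:
carry_out --increments '[{"slide": [0,0.03,0],"roll": 0,"claw": 1},{"slide": [0,0,0],"roll": 0,"claw": 1}]'

```text
t: 34.7
tcp_pos: [0.4419, 0.035, 0.0064]
tcp_rot: [0.74, 0.673, -0.0, -0.0]
contact_force: [0.5, 0.8, -0.8]
width: 0.004
finger_force: 0.0
```

Request:
carry_out --increments '[{"slide": [0,0.03,0],"roll": 0,"claw": 1},{"slide": [0,0,0],"roll": 0,"claw": 1}]'

```text
t: 34.95
tcp_pos: [0.4426, 0.0349, 0.0064]
tcp_rot: [0.74, 0.673, -0.0, -0.0]
contact_force: [-1.2, -0.4, 0.2]
width: 0.006
finger_force: 0.6
```

```bash
python3 lk.py
```

```text
34.95 tcp [-29.5 108.1   6.4]
knob top 36 [np.float64(-33.0), np.float64(-21.4), np.float64(-22.4), np.float64(86.4), np.float64(94.3), np.float64(90.3), np.float64(33.1), np.float64(37.3), np.float64(35.0)]
tablet z tail,nose [13.5 13.4] x range [-59.1  49.6]
```

It was a false stop: the finger now goes further. Continuing.

Request:
carry_out --increments '[{"slide": [0,0.03,0],"roll": 0,"claw": 1},{"slide": [0,0,0],"roll": 0,"claw": 1}]'

```text
t: 35.25
tcp_pos: [0.4429, 0.0349, 0.0063]
tcp_rot: [0.74, 0.673, -0.001, -0.001]
contact_force: [-5.1, 0.2, 2.5]
width: 0.004
finger_force: 2.8
```

Request:
carry_out --increments '[{"slide": [0,0.03,0],"roll": 0,"claw": 1},{"slide": [0,0,0],"roll": 0,"claw": 1}]'

```text
t: 35.5
tcp_pos: [0.4431, 0.0348, 0.0061]
tcp_rot: [0.74, 0.673, -0.001, -0.001]
contact_force: [-9.9, 0.9, 4.5]
width: 0.003
finger_force: 5.2
```

Request:
carry_out --increments '[{"slide": [0,0.03,0],"roll": 0,"claw": 1},{"slide": [0,0,0],"roll": 0,"claw": 1}]'

```text
t: 35.75
tcp_pos: [0.4434, 0.0348, 0.006]
tcp_rot: [0.74, 0.673, -0.002, -0.002]
contact_force: [-14.8, 1.3, 8.7]
width: 0.005
finger_force: 7.9
```

```bash
python3 lk.py
```

```text
35.75 tcp [-29.5 107.3   6. ]
knob top 27 [np.float64(-22.0), np.float64(-21.2), np.float64(-21.6), np.float64(86.4), np.float64(93.3), np.float64(89.9), np.float64(33.2), np.float64(36.9), np.float64(35.1)]
tablet z tail,nose [13.5 13.4] x range [-59.3  49.6]
```

Request:
carry_out --increments '[{"slide": [0,-0.2,0],"roll": 0,"claw": 1},{"slide": [0,-0.5,-0.3],"roll": 0,"claw": 1},{"slide": [-0.5,-0.5,-1],"roll": 0,"claw": 1},{"slide": [-0.8,0,-1],"roll": 0,"claw": 1},{"slide": [0,0,-1],"roll": 0,"claw": 1},{"slide": [0,0,0],"roll": 0,"claw": 1}]'

```text
t: 36.55
tcp_pos: [0.4072, -0.0011, 0.1073]
tcp_rot: [0.74, 0.673, 0.002, 0.002]
contact_force: [-0.1, 0.6, 0.1]
width: 0.005
finger_force: 0.0
```

```bash
python3 lk.py; python3 - <<'E'
from meas import *
c=cam('wrist'); P=cloud(c)*1000
O=np.array([553,54.]);X=np.array([.095,.9955]);Y=np.array([-.9955,.095])
x=(P[...,:2]-O)@X;y=(P[...,:2]-O)@Y;z=P[...,2]
for xx in (-38,-30,-22):
    m=(np.abs(x-xx)<1)&(y>60)&(y<125)&(z<45); i=np.argsort(y[m]); print(xx,[(round(a,1),round(b,1)) for a,b in zip(y[m][i][::2],z[m][i][::2])][:28])
b=(np.abs(y-75)<8)&(np.abs(x+30)<25)&(z>15.5)&(z<21)
cv2.imwrite('pics/w8.png',cv2.resize(cv2.cvtColor(c['pixels'],4)[60:300,130:400],None,fx=2,fy=2))
# tablet edge from rows well away
T=teal(c)&(np.abs(z-13.4)<2); 
for s in (0,20): m=T&(np.abs(x-s)<1.5)&(np.abs(y)<95); print('tablet y ext',s,np.round([y[m].min(),y[m].max()],1))
E
```

```text
36.55 tcp [-68.7 139.9 107.3]
knob top 11 [np.float64(-22.1), np.float64(-21.8), np.float64(-21.9), np.float64(88.1), np.float64(96.5), np.float64(92.4), np.float64(34.3), np.float64(37.6), np.float64(36.2)]
tablet z tail,nose [13.5 13.3] x range [-59.7  49.8]
-38 [(np.float64(60.3), np.float64(13.8)), (np.float64(61.2), np.float64(13.3)), (np.float64(62.6), np.float64(15.1)), (np.float64(63.3), np.float64(14.3)), (np.float64(64.4), np.float64(14.5)), (np.float64(65.3), np.float64(14.3)), (np.float64(66.1), np.float64(13.6)), (np.float64(67.3), np.float64(15.0)), (np.float64(68.0), np.float64(13.9)), (np.float64(68.9), np.float64(13.5)), (np.float64(69.9), np.float64(13.5)), (np.float64(72.1), np.float64(19.0)), (np.float64(73.1), np.float64(19.2)), (np.float64(74.1), np.float64(19.4)), (np.float64(75.0), np.float64(19.3)), (np.float64(76.2), np.float64(20.4)), (np.float64(77.0), np.float64(19.8)), (np.float64(77.8), np.float64(18.9)), (np.float64(79.7), np.float64(19.1)), (np.float64(80.2), np.float64(17.4)), (np.float64(81.6), np.float64(19.6)), (np.float64(82.3), np.float64(18.0))
[... 1726 characters left out ...]
float64(68.3), np.float64(14.5)), (np.float64(69.5), np.float64(16.2)), (np.float64(70.2), np.float64(14.8)), (np.float64(72.1), np.float64(19.1)), (np.float64(73.2), np.float64(20.1)), (np.float64(74.2), np.float64(20.3)), (np.float64(75.3), np.float64(20.6)), (np.float64(75.8), np.float64(18.8)), (np.float64(77.1), np.float64(20.8)), (np.float64(77.9), np.float64(19.8)), (np.float64(78.9), np.float64(20.1)), (np.float64(79.7), np.float64(19.6)), (np.float64(80.5), np.float64(19.2)), (np.float64(81.6), np.float64(19.8)), (np.float64(82.4), np.float64(19.3)), (np.float64(83.5), np.float64(20.4)), (np.float64(84.2), np.float64(18.8))]
tablet y ext 0 [-81.2  82.2]
tablet y ext 20 [-82.3  82.3]
```

View pics/w8.png

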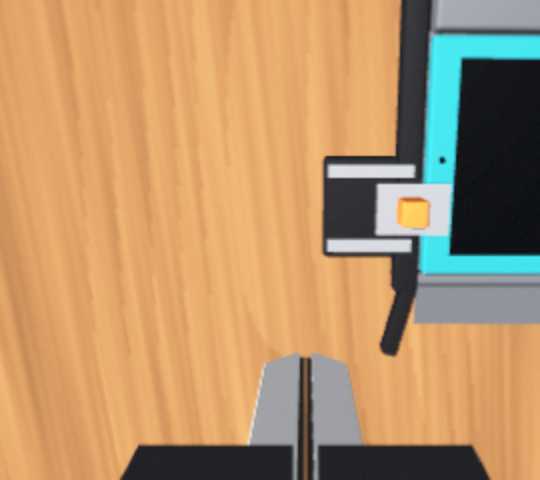

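The last picture shows the tongue (crop (413,210)) lying over the flat tablet's edge, with its end at y≈72 and the tablet's edge at 82.3. That is the full 10 mm reach, and the hard stop was felt twice at about 15 N. The robot touches nothing, so I'll hand in.

```bash
python3 -c "
from cell import manip
print(manip.close_job())"
```

```text
the job is handed in; nothing more can be done
None
```

The tablet lies flat in the tray's pocket behind the lip, the lock is home with its tongue about 10 mm over the tablet's edge, and the job is handed in; I saw nothing else on the desk disturbed, though I took no final check picture of the bystanders.

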